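# Refit the chiller's thermostat knob and set it

### The job

The thermostat knob of the shop's chiller has come off. Fit it back on the D-shaft of the white control box, feeling for the flat, and press it straight down until it snaps fully home; then turn it so that its white pointer points at the green mark, and let go. The shaft is delicate and gives a little, so feel your way and never press down on it with more than 20 N; leave the jar, the carton and the bowl where they stand.

Things in the scene. Friction and masses are not known exactly. Their poses are not given: they have to be found in the camera images.
- controller: fixed white thermostat control box on the counter, 170 (x) by 130 (y) by 55 mm high; origin under its centre, z up. Over the origin stands the upright dial shaft: a dark round boss on the panel, 38 mm across, its top 67 mm above the counter, then a brass D-shaft rising 34 mm more. The flat faces the box's +y give or take 0.7 rad at the start: not measured, see or feel it.
- shaft_tip (a point): centre of the D-shaft's top end, on its axis, 101 mm above the counter; axes are the box's, not the flat's. Diameter 16 mm, one dark flat along its whole length, 2 mm from the axis. It turns stiffly (0.2 N m), staying where left, from 0.8 rad clockwise to 1.6 rad counter-clockwise (from above) of facing +y. Pressed down, shaft and boss sink 1 mm per 10 N and spring back.
- boss_top (a point): centre of the boss's top face, the knob's seat, 67 mm above the counter. On the shaft's round back, 8.5 mm above it, a sprung steel ball stands out 3.5 mm. Knob not aligned (to about 0.1 rad): its underside stops 17 mm above this point. Aligned: it drops to about 8 mm above, meets the ball, and 4 to 12 N drives it past; it snaps down onto the boss and then turns the shaft.
- knob_center (a point): centre of the loose black knob, half-way up: 21 mm above its underside, 88 mm above the counter when fully home. 42 mm high, 40 mm wide (y, two flat parallel sides to grip), 52 mm long (x, rounded ends), about 60 g; stands upright, bore down. x points along the white pointer line on its top; the bore's flat is on its +y side, left of the pointer seen from above.
- knob_mouth (a point): centre of the knob's underside, mouth of its bore. From below: a funnel 26 mm wide narrowing to 18 mm within 5 mm, a round 18 mm bore up to 17 mm, then a D-bore (18 mm, flat 2.7 mm from the axis) up to 36 mm. Axes as the knob's.
- set_mark (a point): the fixed green mark on the dial panel, 14 by 7 mm, 42 mm from the shaft axis, 59 mm above the counter; its x axis points radially outwards from the shaft axis through the mark. It lies 1.15 to 1.4 rad counter-clockwise (seen from above) of the box's +x, so always counter-clockwise of the pointer when the knob has just gone on.
- jar_center (a point): bystander: amber jar with a brass lid, 60 mm in diameter, 85 mm high; its centre
- carton_center (a point): bystander: brown carton 60 (x) by 90 (y) by 50 mm high; its centre
- bowl_center (a point): bystander: wooden bowl, 110 mm across and 50 mm high; its centre
Mind the look-alikes: they are no part of the job. Of the things like the part that bears knob_center, leave any that is orange, pink or yellow; of the rest the smaller one is meant.

How it is judged:
By the outcome, as a careful person would: the job done as asked, in the order asked, and still so for the second after the job is handed in, with the robot touching nothing.
It also fails if it takes over 67 s, if anything falls off the work surface, if the arm or the gripper's body presses on something with over 40 N, if the wrist force passes 120 N, or if a joint passes its speed limit or range.

### The arm

A 6-joint arm with a two-finger parallel gripper is mounted at the origin on the work surface. World frame = base frame: x ahead of the robot, y to its left, z up, the work surface at z = 0. Lengths are in m, angles in rad, forces in N, time in s.
With the tool pointing down it reaches from about 0.375 to 0.825 m from the base axis. Payload 5.5 kg.
Tool frame: the origin (TCP) lies midway between the tips of the shut fingers; the grasp point (between the pads) lies 19 mm behind it (bot.grasp_offset is the distance from the TCP to the grasp point, in m); z points along the fingers, y is the direction in which the jaws open and shut (so a half turn about z gives the same grasp; the last joint's range is limited). The gripper opens to 85 mm and grips with 20 to 120 N. Pads are 22 mm wide; open, the fingers measure 114 mm over their backs; the gripper's body (76 mm by 85 mm) begins 54 mm behind the grasp point. The pads swing forward as they close: fully open they stand 13 mm farther back than shut.
Start: joints at [1.183, 0.314, -0.047, 1.21, 0, 1.571], TCP at [0.227, 0.555, 0.231] pointing down, gripper open.
Joint ranges: [-2.67, 2.67], [-0.69, 1.73], [-1.03, 1.25], [-2.08, 2.16], [-1.42, 1.45], [-3.14, 3.14]. Speed limits (rad/s): [2.39, 2.39, 3.01, 3.14, 3.14, 3.14].

### API

Orientations are given as [roll, pitch, yaw] about the fixed x, y, z axes, in that order (R = Rz(yaw) Ry(pitch) Rx(roll)).
In Python, from plant import bot gives the robot as it stands.
- The arm moves only by the shell command python3 -m pendant 'ROWS' [FORCE]. ROWS is text: rows parted by semicolons, each of 5 numbers parted by spaces: the opening, from -1 (shut) to 1 (fully open), so that 0 is half open, then the shift along the tool's x, y, z normalised to -1 to 1, where 1 is 0.075 m, then the turn about the tool's z normalised to -1 to 1, where 1 is pi rad. A call has 1 to 8 rows; each row shifts and turns the pose as measured when the row begins, along the tool's axes as they then stand; what a row does not reach is not made up. A row lasts 1/12 s, in which the tool goes at most 41.7 mm and 7.16 degrees, less where a joint would pass 70% of its speed; a pose out of reach is approached as far as the arm can. A call with a number of a shift or a turn outside -1 to 1 is refused whole. A call with a gripper value outside its range is refused whole. The fingers move at their own pace and stop on an object; FORCE is the grip in N (left out, the last holds). Time passes only in rows, so rows that do not move let the fingers close. It gives the time, the measured TCP pose, the force and the opening at its end, in the units of the state.
- bot.sense(): the state, without advancing time (a new reading comes with each control period).
- bot.read_camera(name): name is "scene" or "top" or "wrist"; returns (picture, depth): 420x560x3 uint8, red, green, blue; 420x560 float32, m along the optical axis (not along the pixel's ray), 0 where there is no reading.
- bot.camera_model(name): a dict with "K" (3x3 intrinsics, pixels), "world_to_cam" (4x4, takes a point from world to camera coordinates). Camera axes: x right, y down, z forward; pixel columns grow to the right and rows downward; lengths in m; the calibration is good to about 2 mm. A picture is of the moment at which its call begins: read the wrist's pose just before it. camera_model takes no time and is no camera call; for the wrist camera it gives the pose at the moment of the call.
- bot.hand_in(): hands the job in, once; it reports no verdict.
Trained networks look in the newest picture that a camera, given by its name, has taken for a name from the list of things; names that differ only in an ending like _2 or _b are one class to them, and where a whole thing is asked for, a point or a joint stands for the part that bears it (a point fixed in the world has none). Each returns a list of dicts, best first, with "score" (0 to 1); they miss things now and then, are a little off and sometimes report something else, mostly with a low value. They report only what shows in the picture. A call takes as long as a camera call. They do not tell look-alikes from the thing itself.
- bot.boxes_of(camera, thing): "at" ([x, y, z] in m, in world coordinates, good to about 4 mm: the middle of the surface that is visible of it).
- bot.trace(camera, thing): "region" (420x560 bool, what is visible of it).
- bot.mark_of(camera, thing): "at" ([x, y, z] in m, in world coordinates, good to about 4 mm: a listed point, or the origin of a listed thing).
The state is a dict: "time": time; "joint_pos": joint angles; "qd": joint speeds; "tau": joint torques, N m; "eef_pos": TCP position; "tcp_rot": TCP orientation; "force": force on the tool from outside, world axes, zero at the start; "ft_torque": the same for the moment, N m; "gripper_width": finger opening in m.
Only numpy, scipy, OpenCV 4.12 (cv2) and the standard library are available. Lean on these libraries where they do the work, as an engineer would, in place of code of your own. Each camera call takes 0.05 s, during which the arm holds its last target.

## Working session

There is one attempt and no reset: what is moved stays moved. The work goes in short steps, Python scripts to look and compute and a shell command to move; the robot and the scene stay as the last step left them, time stands still between calls to the robot, and variables do not carry over. Pictures are saved under pics/ and viewed, and the job is handed in when it is done.

```bash
ls; mkdir -p pics; cat > h.py <<'E'
import numpy as np,cv2
from plant import bot
def shot(c,n):
    M=bot.camera_model(c); p,d=bot.read_camera(c); cv2.imwrite(f'pics/{n}.png',p[:,:,::-1]); np.savez(f'pics/{n}.npz',p=p,d=d,K=M['K'],T=M['world_to_cam']); return p,d,M
def unproj(u,v,z,M):
    K=np.array(M['K']);T=np.array(M['world_to_cam']);c=np.array([(u-K[0,2])/K[0,0]*z,(v-K[1,2])/K[1,1]*z,z]);return T[:3,:3].T@(c-T[:3,3])
E
python3 - <<'E'
from h import *
for c in('scene','top'): shot(c,c+'0')
for t in ['knob_center','shaft_tip','set_mark','controller','jar_center','carton_center','bowl_center']:
    for r in bot.mark_of('top',t): print(t,np.round(r['at'],4),round(r['score'],2))
s=bot.sense(); print(s)
E
```

```text
pics
knob_center [ 0.3678 -0.0848  0.0187] 0.76
knob_center [ 0.4747 -0.2127  0.0214] 0.75
knob_center [0.6694 0.3199 0.0257] 0.71
knob_center [ 0.3749 -0.2151  0.0249] 0.63
knob_center [ 0.4571 -0.3258  0.0294] 0.63
knob_center [ 0.569  -0.1884  0.0219] 0.58
set_mark [ 0.4745 -0.2135  0.0217] 0.56
controller [ 0.5588 -0.003   0.0012] 0.56
jar_center [0.5032 0.2657 0.0441] 0.75
carton_center [0.6706 0.3182 0.0249] 0.58
bowl_center [ 0.6856 -0.3257  0.0244] 0.85
{'time': 0.45, 'joint_pos': array([ 1.18301609e+00,  3.13574212e-01, -4.71975402e-02,  1.21018684e+00,
        1.07487522e-05,  1.57080555e+00]), 'qd': array([ 0.00021378, -0.0006335 ,  0.00061218,  0.00183467, -0.00031799,
        0.00119554]), 'tau': array([-1.86144034e-04, -5.38887227e+01,  3.39670765e+01,  4.69390900e-03,
        1.13542157e-05,  4.30542599e-06]), 'eef_pos': array([0.22685633, 0.55540032, 0.23121214]), 'tcp_rot': array([-3.14143039e+00, -1.07472554e-05,  2.75380320e+00]), 'force': array([-0.06925288, -0.15807911,  0.22730208]), 'ft_torque': array([-0.01656164,  0.06422865, -0.00664795]), 'gripper_width': 0.0852439144955301}
```

View pics/top0.png

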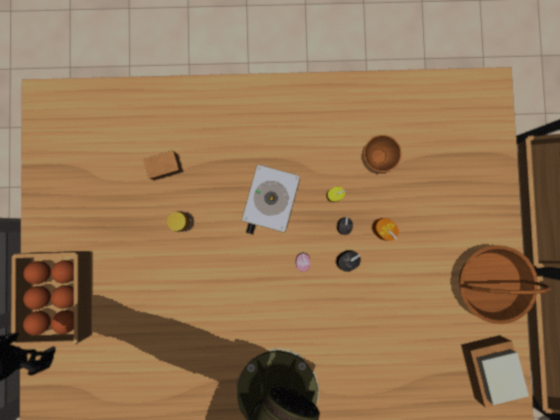

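View pics/scene0.png

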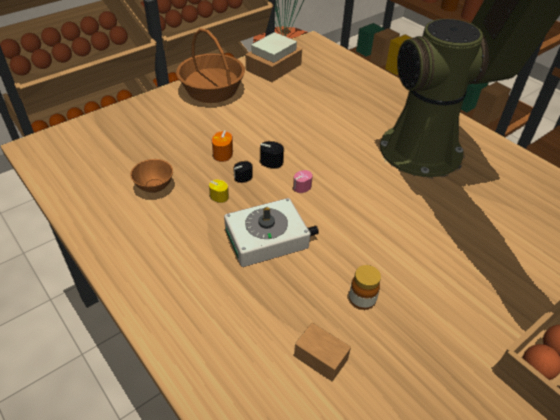

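```bash
python3 - <<'E'
from h import *
M=bot.camera_model('wrist');T=np.array(M['world_to_cam']);print(M['K'],T)
s=bot.sense();from scipy.spatial.transform import Rotation as R
Rt=R.from_euler('xyz',s['tcp_rot']).as_matrix()
c=-T[:3,:3].T@T[:3,3];print('cam in tool',Rt.T@(c-s['eef_pos']),Rt.T@T[:3,:3].T)
p=np.load('pics/top0.npz')['p'][130:290,220:420];cv2.imwrite('pics/topz.png',cv2.resize(p[:,:,::-1],None,fx=4,fy=4,interpolation=2)[:600])
E
```

```text
[[374.97860487   0.         276.26987599]
 [  0.         374.97860487 207.05360277]
 [  0.           0.           1.        ]] [[ 3.78138238e-01  9.25748673e-01  9.31528612e-04 -6.01709800e-01]
 [ 8.79789380e-01 -3.59678110e-01  3.10809111e-01 -3.98519988e-02]
 [ 2.88066173e-01 -1.16709261e-01 -9.50471898e-01  3.78508855e-01]
 [ 0.00000000e+00  0.00000000e+00  0.00000000e+00  1.00000000e+00]]
cam in tool [ 0.07976121  0.0013951  -0.14149614] [[ 4.90885312e-06 -9.50468971e-01 -3.10819457e-01]
 [ 9.99999402e-01 -3.35307322e-04  1.04114478e-03]
 [-1.09379585e-03 -3.10819276e-01  9.50468401e-01]]
```

View pics/topz.png

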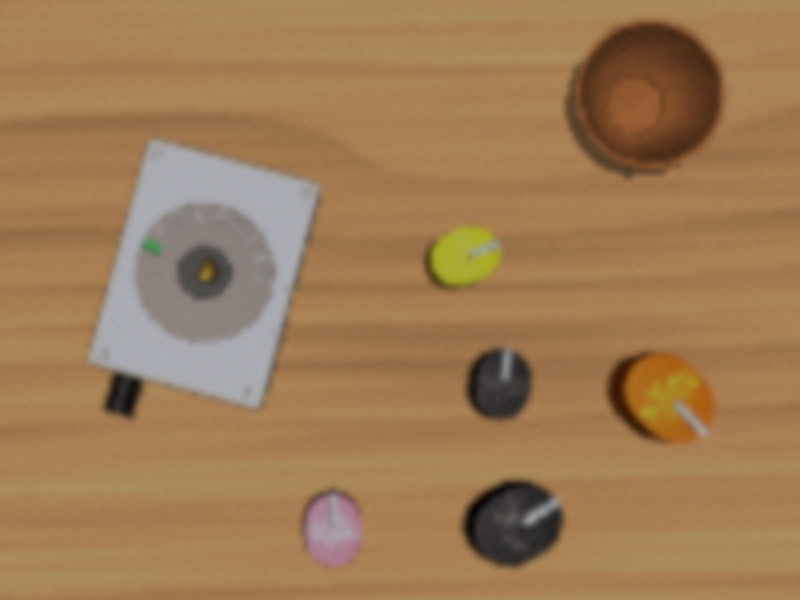

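```bash
cat > plan.py <<'E'
import sys,numpy as np
from plant import bot
# usage: x y z yaw n(total rows) [grip]
def plan(t,yaw,n,g=1,k=8):
    s=bot.sense();p=s['eef_pos'].copy();y=s['tcp_rot'][2];t=np.array(t,float)
    dy=(yaw-y+np.pi)%(2*np.pi)-np.pi
    if abs(dy)>3: print('big turn')
    st=(t-p)/n;sy=dy/n;out=[]
    for i in range(min(k,n)):
        c,s_=np.cos(y),np.sin(y)
        x=st[0]*c+st[1]*s_; yy=st[0]*s_-st[1]*c
        out.append(f"{g} {x/.075:.3f} {yy/.075:.3f} {-st[2]/.075:.3f} {-sy/np.pi:.4f}"); y+=sy
    print('step mm',np.linalg.norm(st)*1e3,'deg',np.degrees(sy)); print('; '.join(out))
if __name__=='__main__':
    a=list(map(float,sys.argv[1:])); plan(a[:3],a[3],int(a[4]),a[5] if len(a)>5 else 1)
E
python3 plan.py 0.49 0 0.25 -0.08 24
```

```text
step mm 25.61965029652818 deg -6.765206796888458
1 -0.252 -0.230 -0.010 0.0376; 1 -0.277 -0.199 -0.010 0.0376; 1 -0.299 -0.165 -0.010 0.0376; 1 -0.316 -0.129 -0.010 0.0376; 1 -0.329 -0.090 -0.010 0.0376; 1 -0.338 -0.051 -0.010 0.0376; 1 -0.341 -0.011 -0.010 0.0376; 1 -0.340 0.029 -0.010 0.0376
```

```bash
python3 -m pendant '1 -0.25 -0.23 -0.01 0.038; 1 -0.28 -0.2 -0.01 0.038; 1 -0.3 -0.165 -0.01 0.038; 1 -0.32 -0.13 -0.01 0.038; 1 -0.33 -0.09 -0.01 0.038; 1 -0.34 -0.05 -0.01 0.038; 1 -0.34 -0.01 -0.01 0.038; 1 -0.34 0.03 -0.01 0.038'; python3 plan.py 0.49 0 0.25 -0.08 17
```

```text
time: 1.12
eef_pos: [0.3124, 0.3655, 0.2362]
tcp_rot: [3.141, -0.002, 1.764]
force: [1.1, 0.5, 0.1]
gripper_width: 0.0852
step mm 23.918553564700705 deg -6.216171747835223
1 -0.308 0.082 -0.011 0.0345; 1 -0.297 0.114 -0.011 0.0345; 1 -0.283 0.146 -0.011 0.0345; 1 -0.266 0.176 -0.011 0.0345; 1 -0.245 0.204 -0.011 0.0345; 1 -0.222 0.229 -0.011 0.0345; 1 -0.196 0.252 -0.011 0.0345; 1 -0.167 0.271 -0.011 0.0345
```

```bash
python3 -m pendant '1 -0.31 0.08 -0.01 0.037; 1 -0.3 0.12 -0.01 0.037; 1 -0.28 0.15 -0.01 0.037; 1 -0.26 0.18 -0.01 0.037; 1 -0.24 0.21 -0.01 0.037; 1 -0.22 0.23 -0.01 0.037; 1 -0.19 0.25 -0.01 0.037; 1 -0.16 0.27 -0.01 0.037'; python3 plan.py 0.49 0 0.25 -0.08 8
```

```text
time: 1.78
eef_pos: [0.3927, 0.182, 0.2437]
tcp_rot: [-3.141, -0.006, 0.787]
force: [0.1, 0.0, 1.0]
gripper_width: 0.0852
step mm 25.815174220517267 deg -6.207470019537344
1 -0.100 0.329 -0.010 0.0345; 1 -0.064 0.338 -0.010 0.0345; 1 -0.027 0.343 -0.010 0.0345; 1 0.010 0.344 -0.010 0.0345; 1 0.047 0.341 -0.010 0.0345; 1 0.084 0.334 -0.010 0.0345; 1 0.119 0.323 -0.010 0.0345; 1 0.154 0.308 -0.010 0.0345
```

```bash
python3 -m pendant '1 -0.1 0.33 -0.01 0.037; 1 -0.06 0.34 -0.01 0.037; 1 -0.03 0.34 -0.01 0.037; 1 0.01 0.34 -0.01 0.037; 1 0.05 0.34 -0.01 0.037; 1 0.08 0.33 -0.01 0.037; 1 0.12 0.32 -0.01 0.037; 1 0.15 0.31 -0.01 0.037'; python3 - <<'E'
from h import *
p,d,M=shot('wrist','w1')
for t in ['shaft_tip','boss_top','set_mark']:
    for r in bot.mark_of('wrist',t): print(t,np.round(r['at'],4),round(r['score'],2))
print(bot.sense()['eef_pos'],bot.sense()['time'])
E
```

```text
time: 2.45
eef_pos: [0.483, -0.0487, 0.2512]
tcp_rot: [-3.099, -0.006, -0.128]
force: [1.8, 1.0, 0.3]
gripper_width: 0.0852
shaft_tip [5.636e-01 5.000e-04 1.016e-01] 0.91
boss_top [0.5641 0.0025 0.0637] 0.55
set_mark [0.5864 0.0431 0.0613] 0.44
[ 0.48225612 -0.04875577  0.25070704] 2.65
```

View pics/w1.png

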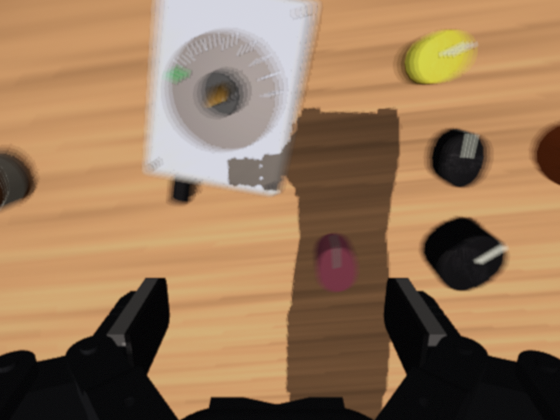

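```bash
python3 -m pendant '1 0.1 -0.35 0.1 0; 1 0.1 -0.25 0.1 0; 1 0.02 -0.08 0 0; 1 0 0 0 0; 1 0 0 0 0;1 0 0 0 0'; python3 - <<'E'
from h import *
p,d,M=shot('wrist','w2')
for t in ['shaft_tip','boss_top','set_mark']:
    for r in bot.mark_of('wrist',t): print(t,np.round(r['at'],4),round(r['score'],2))
print(bot.sense()['eef_pos'],bot.sense()['tcp_rot'],bot.sense()['time'])
E
```

```text
time: 3.15
eef_pos: [0.5028, -0.0157, 0.2366]
tcp_rot: [-3.074, -0.003, -0.075]
force: [0.6, 0.4, -0.2]
gripper_width: 0.0855
shaft_tip [0.5628 0.0026 0.1008] 0.89
boss_top [0.5622 0.0015 0.0636] 0.57
set_mark [0.5843 0.0408 0.0616] 0.44
[ 0.50287735 -0.01672698  0.23690069] [-3.07366574 -0.00349538 -0.07691693] 3.35
```

View pics/w2.png

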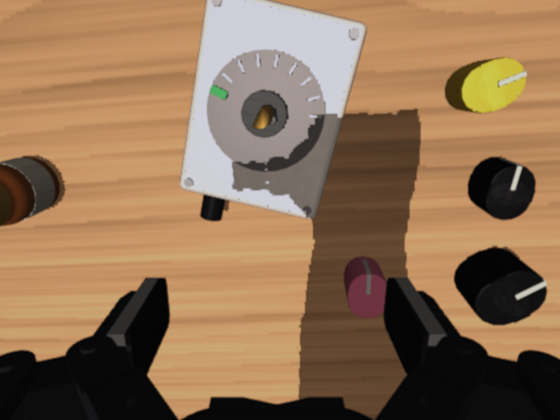

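```bash
python3 - <<'E'
from h import *
z=np.load('pics/w2.npz');p=z['p'][70:150,200:320];cv2.imwrite('pics/w2z.png',cv2.resize(p[:,:,::-1],None,fx=6.5,fy=6.5,interpolation=2))
M={'K':z['K'],'T':0,'world_to_cam':z['T']};d=z['d']
for (u,v) in [(219,93),(264,113),(260,126),(254,112),(501,187),(513,190),(516,165)]: print(u,v,d[v,u],unproj(u,v,d[v,u],M).round(4))
s=bot.sense();print(s['tcp_rot'],s['joint_pos'].round(3),s['qd'].round(3))
E
```

```text
219 93 0.31105006 [0.5812 0.04   0.057 ]
264 113 0.2712872 [ 0.5651 -0.0006  0.1002]
260 126 0.27337098 [0.5562 0.003  0.1012]
254 112 0.30500934 [0.5644 0.0111 0.066 ]
501 187 0.33520615 [ 0.4825 -0.2012  0.0405]
513 190 0.33441752 [ 0.4794 -0.2113  0.0413]
516 165 0.32892635 [ 0.5018 -0.212   0.0399]
[-3.07366574 -0.00349538 -0.07691693] [-0.078  0.126 -0.273  1.169  0.068  3.141] [-0.007 -0.001 -0.    -0.001 -0.    -0.   ]
```

View pics/w2z.png

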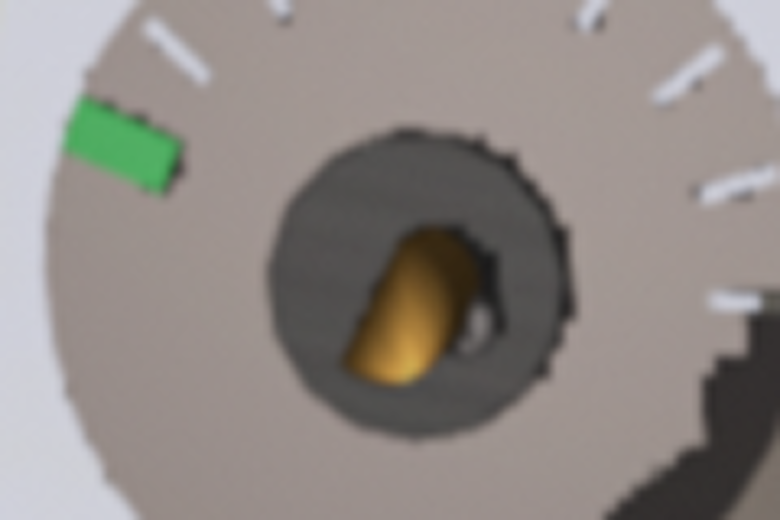

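```bash
python3 - <<'E'
from h import *
z=np.load('pics/w2.npz');M={'K':z['K'],'world_to_cam':z['T']}
def onz(u,v,h):
    a=unproj(u,v,.1,M);T=np.array(M['world_to_cam']);c=-T[:3,:3].T@T[:3,3];return c+(a-c)*(h-c[2])/(a[2]-c[2])
T=z['T'];print('cam',-T[:3,:3].T@T[:3,3])
P={}
for n,zx,zy,h in [('e1',345,365,.101),('e2',405,230,.101),('top right',470,260,.101),('bottom',400,385,.101),('ball',478,322,.0755),('green c',123,145,.059),('bossL',268,280,.067),('bossR',560,280,.067),('bossT',415,130,.067),('bossB',415,436,.067)]:
    P[n]=onz(200+zx/6.5,70+zy/6.5,h); print(n,P[n].round(4))
e=P['e2']-P['e1'];print('edge angle',np.arctan2(e[1],e[0]),np.linalg.norm(e))
for u,v in [(208,4),(365,28),(315,215),(182,187)]: print(onz(u,v,.055).round(4))
E
```

```text
cam [ 0.5817794  -0.0300522   0.37797979]
e1 [0.5564 0.0081 0.101 ]
e2 [5.705e-01 1.000e-04 1.010e-01]
top right [ 0.5668 -0.0069  0.101 ]
bottom [0.5538 0.0021 0.101 ]
ball [ 0.5581 -0.0051  0.0755]
green c [0.5818 0.0396 0.059 ]
bossL [0.5644 0.0215 0.067 ]
bossR [ 0.5618 -0.015   0.067 ]
bossT [0.5809 0.0015 0.067 ]
bossB [0.5439 0.0047 0.067 ]
edge angle -0.5165550852790545 0.01624332049470314
[0.648 0.041 0.055]
[ 0.6207 -0.0796  0.055 ]
[ 0.4695 -0.0346  0.055 ]
[0.5025 0.0844 0.055 ]
```

```bash
A='x'; python3 -m pendant '1 0 0 0 -0.045; 1 0 0 0 -0.045; 1 0 0 0 -0.045; 1 0 0 0 -0.045; 1 0 0 0 -0.045; 1 0 0 0 -0.045; 1 0 0 0 -0.045; 1 0 0 0 -0.045'; python3 -m pendant '1 0 0 0 -0.045; 1 0 0 0 -0.045; 1 0 0 0 -0.045; 1 0 0 0 -0.045; 1 0 0 0 -0.045; 1 0 0 0 -0.045; 1 0 0 0 -0.045; 1 0 0 0 -0.045'; python3 -m pendant '1 0 0 0 -0.045; 1 0 0 0 -0.045; 1 0 0 0 -0.045; 1 0 0 0 -0.045; 1 0 0 0 -0.045; 1 0 0 0 -0.045; 1 0 0 0 -0.045; 1 0 0 0 -0.045'; python3 -c "
from plant import bot
print(bot.sense()['joint_pos'])"
```

```text
time: 4.02
eef_pos: [0.5025, -0.019, 0.2386]
tcp_rot: [-3.111, -0.06, 0.928]
force: [0.1, -0.5, 0.8]
gripper_width: 0.0856
time: 4.68
eef_pos: [0.5022, -0.0217, 0.2405]
tcp_rot: [3.105, -0.056, 1.929]
force: [0.5, 0.3, -0.0]
gripper_width: 0.0856
time: 5.35
eef_pos: [0.5019, -0.0245, 0.2424]
tcp_rot: [3.075, 0.004, 2.928]
force: [-0.0, 0.3, 0.3]
gripper_width: 0.0853
[-0.09176607  0.11482452 -0.27232304  1.17179887  0.06542158  0.12200333]
```

```bash
python3 -m pendant '1 0 0 0 -0.045; 1 0 0 0 -0.045; 1 0 0 0 -0.045; 1 0 0 0 -0.045; 1 0 0 0 -0.045; 1 0 0 0 -0.045; 1 0 0 0 -0.045; 1 0 0 0 -0.045'; python3 -m pendant '1 0 0 0 -0.045; 1 0 0 0 -0.045; 1 0 0 0 -0.045; 1 0 0 0 -0.045; 1 0 0 0 -0.045; 1 0 0 0 -0.045; 1 0 0 0 -0.045; 1 0 0 0 -0.045'; python3 -m pendant '1 0 0 0 -0.045; 1 0 0 0 -0.045; 1 0 0 0 -0.045; 1 0 0 0 -0.045; 1 0 0 0 -0.045; 1 0 0 0 -0.045; 1 0 0 0 -0.045; 1 0 0 0 -0.045'; python3 -m pendant '1 0 0 0 -0.02;1 0 0 0 -0.01; 1 0 0 0 -0.01';python3 -c "
from plant import bot
print(bot.sense()['joint_pos'],bot.sense()['tcp_rot'])"
```

```text
time: 6.02
eef_pos: [0.5015, -0.0272, 0.2443]
tcp_rot: [3.112, 0.059, -2.356]
force: [-0.8, 0.1, 0.6]
gripper_width: 0.0853
time: 6.68
eef_pos: [0.5011, -0.03, 0.2462]
tcp_rot: [-3.105, 0.055, -1.354]
force: [0.3, 1.1, -0.5]
gripper_width: 0.0852
time: 7.35
eef_pos: [0.5006, -0.0327, 0.2481]
tcp_rot: [-3.075, -0.004, -0.356]
force: [-0.1, -0.2, -0.7]
gripper_width: 0.0855
time: 7.6
eef_pos: [0.5004, -0.0337, 0.2487]
tcp_rot: [-3.077, -0.014, -0.221]
force: [0.1, 0.2, -0.6]
gripper_width: 0.0852
[-0.10859826  0.10216022 -0.27214501  1.17493543  0.06266588 -3.02912422] [-3.07690706 -0.01439146 -0.22085667]
```

```bash
for i in 1 2; do :; done; python3 -m pendant '1 0 0 0 -0.02;1 0 0 0 -0.015; 1 0 0 0 -0.01;1 0 0 0 -0.01';python3 -c "
from plant import bot
print(bot.sense()['joint_pos'],bot.sense()['tcp_rot'])"
```

```text
time: 7.93
eef_pos: [0.5016, -0.0199, 0.2496]
tcp_rot: [-3.095, -0.027, -0.071]
force: [0.6, 0.0, -0.1]
gripper_width: 0.0852
[-0.07032863  0.09827075 -0.27400776  1.17175895  0.04645746 -3.14134651] [-3.09512861 -0.02674743 -0.07057459]
```

```bash
cat > st.py <<'E'
from plant import bot
from scipy.spatial.transform import Rotation as R
s=bot.sense();z=R.from_euler('xyz',s['tcp_rot']).as_matrix()[:,2]
print('t',round(s['time'],2),'p',s['eef_pos'].round(4),'yaw',s['tcp_rot'][2].round(3),'tilt',z[:2].round(4),'j',s['joint_pos'].round(3),'F',s['force'].round(2),'T',s['ft_torque'].round(3),'w',s['gripper_width'].round(4))
E
python3 st.py; python3 -m pendant '1 0 0 0 -0.015; 1 0 0 0 -0.01;1 0 0 0 0';python3 st.py
```

```text
time: 8.18
eef_pos: [0.5023, 0.0028, 0.25]
tcp_rot: [-3.115, -0.031, -0.012]
force: [0.6, -0.3, 0.7]
gripper_width: 0.0853Traceback (most recent call last):
  File "st.py", line 4, in <module>
    print('t',round(s['time'],2),'p',s['eef_pos'].round(4),'yaw',s['tcp_rot'][2].round(3),'tilt',z[:2].round(4),'j',s['joint_pos'].round(3),'F',s['force'].round(2),'T',s['ft_torque'].round(3),'w',s['gripper_width'].round(4))
                                                                                                                                                                                                    ^^^^^^^^^^^^^^^^^^^^^^^^
AttributeError: 'float' object has no attribute 'round'
Traceback (most recent call last):
  File "st.py", line 4, in <module>
    print('t',round(s['time'],2),'p',s['eef_pos'].round(4),'yaw',s['tcp_rot'][2].round(3),'tilt',z[:2].round(4),'j',s['joint_pos'].round(3),'F',s['force'].round(2),'T',s['ft_torque'].round(3),'w',s['gripper_width'].round(4))
                                                                                                                                                                                                    ^^^^^^^^^^^^^^^^^^^^^^^^
AttributeError: 'float' object has no attribute 'round'
```

```bash
sed -i "s/s\['gripper_width'\].round(4)/round(s['gripper_width'],4)/" st.py;python3 st.py;  python3 -m pendant '1 0 0 0 -0.015; 1 0 0 0 -0.01';python3 st.py
```

```text
t 8.18 p [0.5023 0.0028 0.25  ] yaw -0.012 tilt [0.0313 0.0258] j [-0.012  0.095 -0.276  1.168  0.026 -3.142] F [ 0.56 -0.29  0.75] T [-0.018 -0.029 -0.038] w 0.0853
time: 8.35
eef_pos: [0.5017, 0.0228, 0.2501]
tcp_rot: [-3.136, -0.033, 0.042]
force: [0.1, 0.2, -0.5]
gripper_width: 0.0857
t 8.35 p [0.5017 0.0228 0.2501] yaw 0.042 tilt [0.0326 0.0068] j [ 0.042  0.094 -0.278  1.167  0.005 -3.142] F [ 0.12  0.17 -0.52] T [0.039 0.017 0.015] w 0.0857
```

```bash
python3 plan.py 0.375 0.015 0.25 3.22 26
```

```text
big turn
step mm 4.883864725428511 deg -6.842345898166667
1 -0.065 0.001 0.000 0.0380; 1 -0.064 0.009 0.000 0.0380; 1 -0.063 0.017 0.000 0.0380; 1 -0.061 0.024 0.000 0.0380; 1 -0.057 0.031 0.000 0.0380; 1 -0.053 0.038 0.000 0.0380; 1 -0.048 0.044 0.000 0.0380; 1 -0.043 0.049 0.000 0.0380
```

```bash
python3 -m pendant '1 -0.13 0 0 0.04; 1 -0.13 0.02 0 0.04; 1 -0.13 0.03 0 0.04; 1 -0.12 0.05 0 0.04; 1 -0.11 0.06 0 0.04; 1 -0.11 0.08 0 0.04; 1 -0.1 0.09 0 0.04; 1 -0.09 0.1 0 0.04';python3 st.py;python3 plan.py 0.375 0.015 0.25 3.12 17
```

```text
time: 9.02
eef_pos: [0.4208, 0.0231, 0.2471]
tcp_rot: [-3.112, -0.016, -0.962]
force: [0.7, 1.1, 0.4]
gripper_width: 0.0851
t 9.02 p [0.4208 0.0231 0.2471] yaw -0.962 tilt [0.0335 0.0044] j [ 0.053 -0.06  -0.441  1.156  0.003 -2.127] F [0.72 1.09 0.39] T [-0.04   0.074 -0.047] w 0.0851
step mm 2.743694303740282 deg -7.419547499316659
1 -0.015 0.033 -0.002 0.0412; 1 -0.011 0.035 -0.002 0.0412; 1 -0.006 0.036 -0.002 0.0412; 1 -0.002 0.036 -0.002 0.0412; 1 0.003 0.036 -0.002 0.0412; 1 0.008 0.036 -0.002 0.0412; 1 0.012 0.034 -0.002 0.0412; 1 0.017 0.033 -0.002 0.0412
```

```bash
python3 -m pendant '1 -0.1 0.16 0 0.042; 1 -0.08 0.17 0 0.042; 1 -0.06 0.18 0 0.042; 1 -0.03 0.19 0 0.042; 1 -0.01 0.2 0 0.042; 1 0.02 0.2 0 0.042; 1 0.04 0.2 0 0.042; 1 0.07 0.19 0 0.042';python3 st.py
```

```text
time: 9.68
eef_pos: [0.2987, 0.0159, 0.243]
tcp_rot: [-3.11, 0.015, -1.961]
force: [0.0, -0.5, -0.1]
gripper_width: 0.0852
t 9.68 p [0.2987 0.0159 0.243 ] yaw -1.961 tilt [0.0352 0.0017] j [ 0.053 -0.308 -0.645  1.199 -0.    -1.127] F [ 0.01 -0.49 -0.15] T [0.006 0.013 0.01 ] w 0.0852
```

```bash
python3 -m pendant '1 0.02 0.05 0.3 0.042; 1 0.02 0.05 0.3 0.042; 1 0.02 0.05 0.3 0.042; 1 0.03 0.04 0.3 0.042';python3 st.py
```

```text
time: 10.02
eef_pos: [0.2878, 0.0181, 0.1546]
tcp_rot: [-3.113, 0.037, -2.461]
force: [0.2, -0.1, 0.2]
gripper_width: 0.0852
t 10.02 p [0.2878 0.0181 0.1546] yaw -2.461 tilt [0.0471 0.001 ] j [ 0.065 -0.29  -0.839  0.975 -0.002 -0.615] F [ 0.23 -0.14  0.25] T [-0.034  0.034  0.007] w 0.0852
```

```bash
python3 -m pendant '1 0.05 0.03 0.25 0.042; 1 0.05 0.03 0.25 0.042; 1 0.05 0.02 0.2 0.042; 1 0.05 0.02 0.1 0.042';python3 st.py
```

```text
time: 10.35
eef_pos: [0.2713, 0.0175, 0.0893]
tcp_rot: [-3.133, 0.045, -2.961]
force: [-1.2, -0.9, 0.2]
gripper_width: 0.0855
t 10.35 p [0.2713 0.0175 0.0893] yaw -2.961 tilt [ 0.0463 -0.0004] j [ 0.069 -0.251 -0.977  0.798 -0.004 -0.111] F [-1.2  -0.92  0.21] T [0.012 0.101 0.017] w 0.0855
```

```bash
python3 -m pendant '1 0.15 0 0.05 0.02; 1 0.15 0 0 0; 1 0.15 0 0 0';python3 st.py
```

```text
time: 10.6
eef_pos: [0.239, 0.0131, 0.0865]
tcp_rot: [-3.136, 0.038, -3.028]
force: [-0.1, -0.5, -0.2]
gripper_width: 0.0854
t 10.6 p [0.239  0.0131 0.0865] yaw -3.028 tilt [ 0.0389 -0.0017] j [ 0.06  -0.317 -1.026  0.824 -0.004 -0.053] F [-0.13 -0.47 -0.25] T [0.03  0.021 0.029] w 0.0854
```

```bash
python3 -m pendant '1 0.1 0 0.05 0; 1 0.1 0 0.05 0';python3 st.py
```

```text
time: 10.77
eef_pos: [0.2318, 0.0117, 0.0898]
tcp_rot: [-3.136, 0.029, -3.025]
force: [-0.1, -0.4, -0.0]
gripper_width: 0.0852
t 10.77 p [0.2318 0.0117 0.0898] yaw -3.025 tilt [ 0.0298 -0.0024] j [ 0.056 -0.33  -1.024  0.848 -0.004 -0.061] F [-0.13 -0.43 -0.02] T [0.007 0.008 0.011] w 0.0852
```

```bash
python3 -m pendant '1 0.1 0 0.15 0; 1 0.05 0 0.2 0; 1 0.05 0 0.2 0';python3 st.py
```

```text
time: 11.02
eef_pos: [0.2402, 0.0109, 0.0738]
tcp_rot: [-3.137, 0.008, -3.022]
force: [-0.4, -0.0, -0.5]
gripper_width: 0.0854
t 11.02 p [0.2402 0.0109 0.0738] yaw -3.022 tilt [ 0.0084 -0.0036] j [ 0.051 -0.261 -1.024  0.799 -0.004 -0.069] F [-0.41 -0.03 -0.5 ] T [-0.01   0.027  0.008] w 0.0854
```

```bash
python3 -m pendant '1 0.02 0 0.12 0';python3 st.py;python3 -m pendant '1 0 0 0 0';python3 st.py
```

```text
time: 11.1
eef_pos: [0.2436, 0.0109, 0.0687]
tcp_rot: [-3.137, 0.004, -3.021]
force: [1.0, -0.9, 0.1]
gripper_width: 0.0856
t 11.1 p [0.2436 0.0109 0.0687] yaw -3.021 tilt [ 0.0041 -0.0039] j [ 0.05  -0.239 -1.024  0.782 -0.004 -0.07 ] F [ 0.97 -0.89  0.12] T [ 0.034 -0.001  0.093] w 0.0856
time: 11.18
eef_pos: [0.244, 0.0108, 0.0682]
tcp_rot: [-3.137, 0.003, -3.021]
force: [-0.2, -0.6, -0.0]
gripper_width: 0.0852
t 11.18 p [0.244  0.0108 0.0682] yaw -3.021 tilt [ 0.0032 -0.004 ] j [ 0.05  -0.236 -1.023  0.781 -0.004 -0.07 ] F [-0.2  -0.59 -0.04] T [0.041 0.044 0.013] w 0.0852
```

```bash
python3 plan.py 0.30 0 0.19 -3.02 8;  python3 plan.py 0.50 -0.207 0.19 -3.17 16
```

```text
step mm 16.812857833777706 deg 0.008028642792919899
1 -0.090 -0.029 -0.203 -0.0000; 1 -0.090 -0.029 -0.203 -0.0000; 1 -0.090 -0.029 -0.203 -0.0000; 1 -0.090 -0.029 -0.203 -0.0000; 1 -0.090 -0.029 -0.203 -0.0000; 1 -0.090 -0.029 -0.203 -0.0000; 1 -0.090 -0.029 -0.203 -0.0000; 1 -0.090 -0.029 -0.203 -0.0000
step mm 22.345007260571375 deg -0.5331336115386865
1 -0.190 -0.206 -0.102 0.0030; 1 -0.192 -0.204 -0.102 0.0030; 1 -0.194 -0.202 -0.102 0.0030; 1 -0.196 -0.200 -0.102 0.0030; 1 -0.197 -0.199 -0.102 0.0030; 1 -0.199 -0.197 -0.102 0.0030; 1 -0.201 -0.195 -0.102 0.0030; 1 -0.203 -0.193 -0.102 0.0030
```

```bash
python3 -m pendant '1 -0.05 0 -0.1 0; 1 -0.1 -0.03 -0.25 0; 1 -0.15 -0.05 -0.3 0.002; 1 -0.2 -0.1 -0.3 0.003; 1 -0.2 -0.15 -0.25 0.003; 1 -0.2 -0.2 -0.15 0.003; 1 -0.2 -0.25 -0.08 0.003; 1 -0.2 -0.3 -0.03 0.003';python3 st.py;python3 plan.py 0.50 -0.207 0.19 -3.17 8
```

```text
time: 11.85
eef_pos: [0.3488, -0.0599, 0.1866]
tcp_rot: [-3.138, -0.001, -3.068]
force: [1.6, 0.8, 0.2]
gripper_width: 0.0857
t 11.85 p [ 0.3488 -0.0599  0.1866] yaw -3.068 tilt [-0.0011 -0.0035] j [-0.167 -0.129 -0.642  1.058 -0.004 -0.24 ] F [1.62 0.78 0.2 ] T [ 0.012  0.003 -0.011] w 0.0857
step mm 26.375035836457357 deg -0.7311992844045708
1 -0.233 -0.263 -0.006 0.0041; 1 -0.237 -0.260 -0.006 0.0041; 1 -0.240 -0.257 -0.006 0.0041; 1 -0.243 -0.254 -0.006 0.0041; 1 -0.246 -0.251 -0.006 0.0041; 1 -0.250 -0.248 -0.006 0.0041; 1 -0.253 -0.244 -0.006 0.0041; 1 -0.256 -0.241 -0.006 0.0041
```

```bash
python3 -m pendant '1 -0.25 -0.28 0 0.004; 1 -0.25 -0.28 0 0.004; 1 -0.25 -0.27 0 0.004; 1 -0.25 -0.26 0 0.004; 1 -0.25 -0.25 0 0.004; 1 -0.23 -0.22 0 0.004; 1 -0.15 -0.12 0 0; 1 0 0 0 0';python3 st.py
python3 - <<'E'
from h import *
p,d,M=shot('wrist','w3')
for r in bot.mark_of('wrist','knob_center'): print(np.round(r['at'],4),round(r['score'],2))
E
python3 st.py
```

```text
time: 12.52
eef_pos: [0.4877, -0.1929, 0.1963]
tcp_rot: [-3.135, 0.009, 3.133]
force: [-0.4, 0.2, -0.3]
gripper_width: 0.0854
t 12.52 p [ 0.4877 -0.1929  0.1963] yaw 3.133 tilt [ 0.0089 -0.0069] j [-0.375  0.18  -0.3    1.079 -0.003 -0.367] F [-0.38  0.18 -0.33] T [ 0.031  0.032 -0.024] w 0.0854
[ 0.3776 -0.2132  0.0294] 0.9
[ 0.3775 -0.0853  0.0243] 0.9
[ 0.4597 -0.3277  0.0278] 0.84
[ 0.5695 -0.1897  0.0206] 0.61
[ 0.4747 -0.2089  0.022 ] 0.57
t 12.62 p [ 0.4855 -0.1912  0.196 ] yaw 3.134 tilt [ 0.0072 -0.0058] j [-0.373  0.177 -0.305  1.08  -0.003 -0.366] F [-0.7   0.32 -0.71] T [ 0.055  0.072 -0.041] w 0.0852
```

View pics/w3.png

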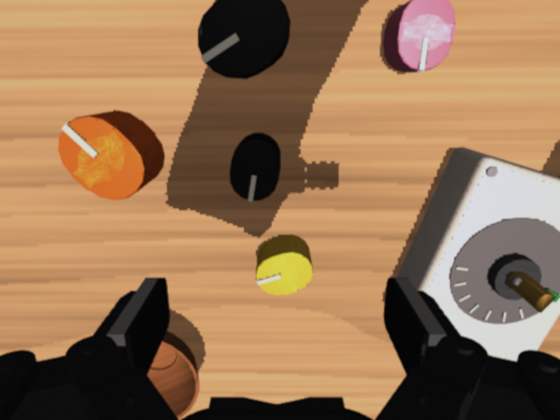

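```bash
cat > knob.py <<'E'
from h import *
import sys
n=sys.argv[1];u0,v0=int(sys.argv[2]),int(sys.argv[3]);H=float(sys.argv[4]);r=int(sys.argv[5])
z=np.load(f'pics/{n}.npz');M={'K':z['K'],'world_to_cam':z['T']};T=z['T'];c=-T[:3,:3].T@T[:3,3]
def onz(u,v,h):
    a=unproj(u,v,.1,M);return c+(a-c)*(h-c[2])/(a[2]-c[2])
p=z['p'].astype(int);d=z['d']
pts=[];wp=[]
for v in range(v0-r,v0+r):
    for u in range(u0-r,u0+r):
        if d[v,u]<=0: continue
        w=unproj(u,v,d[v,u],M)
        if abs(w[2]-H)<.004:
            pts.append(onz(u,v,H)[:2])
            if p[v,u].sum()>200: wp.append(onz(u,v,H)[:2])
pts=np.array(pts,np.float32);wp=np.array(wp,np.float32)
for nm,q in(('top',pts),('ptr',wp)):
    rc=cv2.minAreaRect(q*1000);m=q.mean(0);e,V=np.linalg.eigh(np.cov((q-m).T));a=np.arctan2(V[1,1],V[0,1])
    print(nm,len(q),'mean',m.round(4),'rect',np.round(rc,2).tolist() if 0 else rc,'pca ang',round(float(a),3),'mod pi',round(float(a-np.pi),3))
cr=z['p'][v0-r:v0+r,u0-r:u0+r];cv2.imwrite(f'pics/{n}k.png',cv2.resize(cr[:,:,::-1],(560,560),interpolation=2))
E
python3 knob.py w3 254 168 0.042 45
```

```text
top 2535 mean [ 0.4753 -0.2096] rect ((475.9195861816406, -209.42355346679688), (40.142757415771484, 51.34030532836914), 87.27391052246094) pca ang 2.948 mod pi -0.194
ptr 125 mean [ 0.4906 -0.2125] rect ((490.5001220703125, -212.3991241455078), (3.8231444358825684, 22.501317977905273), 79.82237243652344) pca ang 2.964 mod pi -0.177
```

View pics/w3k.png

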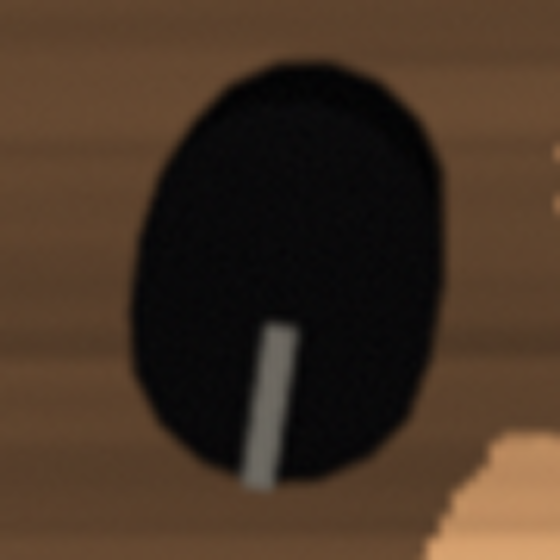

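```bash
python3 plan.py 0.4756 -0.2095 0.08 2.964 8
```

```text
step mm 14.72996725534051 deg -1.2198180979110091
1 0.016 -0.031 0.193 0.0068; 1 0.016 -0.031 0.193 0.0068; 1 0.015 -0.031 0.193 0.0068; 1 0.014 -0.032 0.193 0.0068; 1 0.014 -0.032 0.193 0.0068; 1 0.013 -0.032 0.193 0.0068; 1 0.012 -0.033 0.193 0.0068; 1 0.012 -0.033 0.193 0.0068
```

```bash
python3 -m pendant '1 0.016 -0.03 0.1 0.008; 1 0.016 -0.03 0.22 0.008; 1 0.016 -0.03 0.25 0.008; 1 0.016 -0.03 0.25 0.008; 1 0.016 -0.03 0.25 0.008; 1 0.014 -0.03 0.2 0.008; 1 0.012 -0.03 0.15 0.008; 1 0.01 -0.03 0.1 0.003';python3 st.py; python3 plan.py 0.4756 -0.2095 0.01 2.964 8
```

```text
time: 13.28
eef_pos: [0.4693, -0.2033, 0.0795]
tcp_rot: [-3.138, 0.009, 2.938]
force: [-1.3, -0.7, 0.0]
gripper_width: 0.0856
t 13.28 p [ 0.4693 -0.2033  0.0795] yaw 2.938 tilt [ 0.0082 -0.0053] j [-0.408  0.257 -0.492  0.812 -0.002 -0.204] F [-1.26 -0.71  0.  ] T [-0.007  0.014  0.031] w 0.0856
step mm 8.761970316570535 deg 0.18504347644248215
1 -0.012 -0.008 0.116 -0.0010; 1 -0.012 -0.008 0.116 -0.0010; 1 -0.012 -0.008 0.116 -0.0010; 1 -0.012 -0.008 0.116 -0.0010; 1 -0.012 -0.008 0.116 -0.0010; 1 -0.012 -0.008 0.116 -0.0010; 1 -0.012 -0.008 0.116 -0.0010; 1 -0.012 -0.008 0.116 -0.0010
```

```bash
python3 -m pendant '1 -0.02 -0.012 0.15 -0.002; 1 -0.02 -0.012 0.2 -0.002; 1 -0.015 -0.012 0.2 -0.002; 1 -0.015 -0.01 0.15 -0.002; 1 -0.01 -0.01 0.1 -0.001; 1 -0.01 -0.01 0.05 0; 1 0 0 0.02 0';python3 st.py; python3 plan.py 0.4756 -0.2095 0.01 2.964 2
```

```text
time: 13.87
eef_pos: [0.4697, -0.2062, 0.0112]
tcp_rot: [-3.139, 0.006, 2.967]
force: [-0.1, 0.1, 0.3]
gripper_width: 0.0854
t 13.87 p [ 0.4697 -0.2062  0.0112] yaw 2.967 tilt [ 0.0051 -0.0038] j [-0.413  0.347 -0.556  0.662 -0.001 -0.238] F [-0.11  0.1   0.25] T [ 0.025  0.008 -0.024] w 0.0854
step mm 3.4545386965172993 deg -0.09457556636986354
1 -0.043 -0.015 0.008 0.0005; 1 -0.043 -0.015 0.008 0.0005
```

```bash
python3 -m pendant '1 -0.06 -0.02 0 0; 1 -0.05 -0.02 0 0; 1 -0.01 -0.01 0 0; 1 0 0 0 0';python3 st.py; python3 plan.py 0.4756 -0.2095 0.01 2.964 1
```

```text
time: 14.2
eef_pos: [0.4795, -0.2121, 0.0129]
tcp_rot: [-3.138, 0.008, 2.967]
force: [0.7, -0.1, -0.4]
gripper_width: 0.0853
t 14.2 p [ 0.4795 -0.2121  0.0129] yaw 2.967 tilt [ 0.007  -0.0047] j [-0.416  0.361 -0.529  0.672 -0.001 -0.241] F [ 0.72 -0.08 -0.35] T [-0.007  0.019  0.034] w 0.0853
step mm 5.503902175649478 deg -0.18331390671945946
1 0.057 0.025 0.039 0.0010
```

```bash
python3 -m pendant '1 0.04 0.02 0.03 0.001; 1 0 0 0 0; 1 0 0 0 0';python3 st.py; python3 plan.py 0.4756 -0.2095 0.01 2.964 1
```

```text
time: 14.45
eef_pos: [0.4778, -0.2105, 0.0115]
tcp_rot: [-3.138, 0.01, 2.963]
force: [-0.5, -0.8, -0.4]
gripper_width: 0.0853
t 14.45 p [ 0.4778 -0.2105  0.0115] yaw 2.963 tilt [ 0.0092 -0.0055] j [-0.414  0.358 -0.538  0.664 -0.001 -0.236] F [-0.46 -0.83 -0.35] T [-0.016 -0.036 -0.063] w 0.0853
step mm 2.8594895913263967 deg 0.029472125435323057
1 0.031 0.008 0.020 -0.0002
```

```bash
python3 -m pendant '1 0.03 0.01 0.01 0; 0.2 0 0 0 0; -1 0 0 0 0; -1 0 0 0 0; -1 0 0 0 0; -1 0 0 0 0; -1 0 0 0 0; -1 0 0 0 0' 70;python3 st.py
```

```text
time: 15.12
eef_pos: [0.4752, -0.2091, 0.011]
tcp_rot: [-3.138, 0.01, 2.963]
force: [0.2, -0.8, 1.1]
gripper_width: 0.0389
t 15.12 p [ 0.4752 -0.2091  0.011 ] yaw 2.963 tilt [ 0.0091 -0.0057] j [-0.414  0.354 -0.546  0.661 -0.002 -0.235] F [ 0.24 -0.8   1.07] T [-0.011  0.032  0.014] w 0.0389
```

```bash
python3 -m pendant '-1 0 0 -0.1 0; -1 0 0 -0.2 0; -1 0 0 -0.25 0; -1 0 0 -0.25 0; -1 0 0 -0.25 0; -1 0 0 -0.25 0; -1 0 0 -0.2 0; -1 0 0 -0.1 0';python3 st.py; python3 plan.py 0.5625 0.0027 0.15 2.625 14 -1
python3 - <<'E'
from h import *
shot('wrist','w4')
E
```

```text
time: 15.78
eef_pos: [0.4705, -0.2069, 0.1358]
tcp_rot: [-3.14, 0.002, 2.963]
force: [-0.5, -0.3, -0.6]
gripper_width: 0.0387
t 15.78 p [ 0.4705 -0.2069  0.1358] yaw 2.963 tilt [ 0.0017 -0.0023] j [-0.413  0.212 -0.407  0.95  -0.001 -0.235] F [-0.46 -0.25 -0.57] T [-0.023 -0.01   0.019] w 0.0387
step mm 16.37807846716292 deg -1.385097576236552
-1.0 -0.051 0.212 -0.014 0.0077; -1.0 -0.046 0.213 -0.014 0.0077; -1.0 -0.041 0.214 -0.014 0.0077; -1.0 -0.035 0.215 -0.014 0.0077; -1.0 -0.030 0.216 -0.014 0.0077; -1.0 -0.025 0.217 -0.014 0.0077; -1.0 -0.020 0.217 -0.014 0.0077; -1.0 -0.014 0.217 -0.014 0.0077
```

View pics/w4.png

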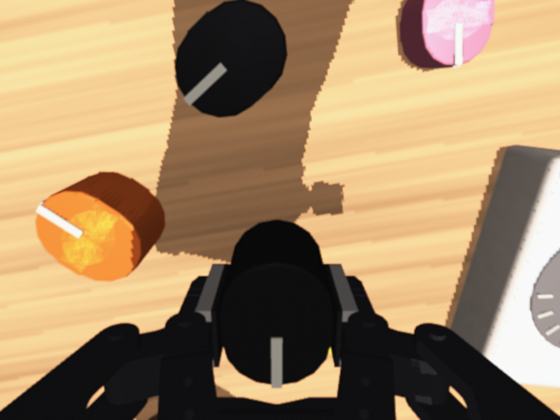

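```bash
cat > inh.py <<'E'
import sys
from h import *
n,X,Y,Z,yaw=sys.argv[1],*map(float,sys.argv[2:6])
z=np.load(f'pics/{n}.npz');M={'K':z['K'],'world_to_cam':z['T']};T=z['T'];c=-T[:3,:3].T@T[:3,3]
H=Z+.031
d=z['d'];p=z['p'].astype(int);q=[];w=[]
hs=[]
for v in range(200,405):
    for u in range(205,350):
        if d[v,u]<=0: continue
        a=unproj(u,v,d[v,u],M)
        if abs(a[2]-H)<.005 and p[v,u].max()<60 or (abs(a[2]-H)<.005 and 255<u<300):
            hs.append(a[2]);q.append(a[:2])
            if p[v,u].sum()>200: w.append(a[:2])
q=np.array(q);w=np.array(w)
R2=np.array([[np.cos(yaw),np.sin(yaw)],[np.sin(yaw),-np.cos(yaw)]])
t=(R2@(q-[X,Y]).T).T*1e3;tw=(R2@(w-[X,Y]).T).T*1e3
print('top z',np.median(hs),'toolx range',np.percentile(t[:,0],[.5,99.5]),'y range',np.percentile(t[:,1],[1,99]))
print('ptr x',tw[:,0].min(),tw[:,0].max(),'y mean',tw[:,1].mean(),'slope',np.polyfit(tw[:,0],tw[:,1],1))
E
python3 inh.py w4 .4705 -.2069 .1358 2.963
```

```text
top z 0.16574423153347517 toolx range [-25.85332475  23.81062737] y range [-17.92823015  21.28552735]
ptr x -28.429929506303857 -4.189120238045917 y mean 1.7368892561625264 slope [-0.00801203  1.6056527 ]
```

```bash
python3 plan.py 0.6235 -0.032 0.16 2.625 16 -1
```

```text
step mm 14.57513880680157 deg -1.212188766823437
-1.0 -0.099 0.166 -0.019 0.0067; -1.0 -0.095 0.168 -0.019 0.0067; -1.0 -0.092 0.170 -0.019 0.0067; -1.0 -0.088 0.172 -0.019 0.0067; -1.0 -0.085 0.174 -0.019 0.0067; -1.0 -0.081 0.176 -0.019 0.0067; -1.0 -0.077 0.177 -0.019 0.0067; -1.0 -0.073 0.179 -0.019 0.0067
```

```bash
python3 -m pendant '-1 -0.06 0.1 -0.02 0.005; -1 -0.1 0.18 -0.02 0.008; -1 -0.11 0.22 -0.02 0.008; -1 -0.11 0.23 -0.02 0.008; -1 -0.11 0.23 -0.02 0.008; -1 -0.1 0.23 -0.02 0.008; -1 -0.1 0.23 -0.02 0.008; -1 -0.1 0.23 -0.02 0.008';python3 plan.py 0.6235 -0.032 0.16 2.625 8 -1
```

```text
time: 16.5
eef_pos: [0.5599, -0.1017, 0.1452]
tcp_rot: [-3.137, -0.001, 2.756]
force: [-1.5, 0.2, -1.5]
gripper_width: 0.0391
step mm 11.937026531196992 deg -0.941004138827121
-1.0 -0.055 0.147 -0.025 0.0052; -1.0 -0.052 0.148 -0.025 0.0052; -1.0 -0.050 0.149 -0.025 0.0052; -1.0 -0.047 0.150 -0.025 0.0052; -1.0 -0.045 0.151 -0.025 0.0052; -1.0 -0.042 0.151 -0.025 0.0052; -1.0 -0.040 0.152 -0.025 0.0052; -1.0 -0.037 0.153 -0.025 0.0052
```

```bash
python3 -m pendant '-1 -0.07 0.2 -0.03 0.008; -1 -0.07 0.2 -0.03 0.008; -1 -0.06 0.19 -0.03 0.008; -1 -0.05 0.16 -0.03 0.008; -1 -0.04 0.12 -0.03 0.006; -1 -0.02 0.06 -0.02 0.003; -1 0 0 0 0; -1 0 0 0 0';python3 st.py
python3 - <<'E'
from h import *
shot('wrist','w5')
for t in ['shaft_tip','set_mark']:
  for r in bot.mark_of('wrist',t): print(t,np.round(r['at'],4),round(r['score'],2))
E
python3 st.py
```

```text
time: 17.17
eef_pos: [0.6112, -0.0415, 0.1503]
tcp_rot: [-3.134, -0.01, 2.625]
force: [0.5, -0.8, -0.5]
gripper_width: 0.0392
t 17.17 p [ 0.6112 -0.0415  0.1503] yaw 2.625 tilt [-0.0126 -0.0016] j [-0.066  0.389 -0.128  1.066 -0.002  0.45 ] F [ 0.5  -0.77 -0.5 ] T [ 0.018 -0.013 -0.055] w 0.0392
shaft_tip [0.5647 0.0027 0.1021] 0.95
set_mark [0.5856 0.0385 0.0602] 0.59
t 17.32 p [ 0.611  -0.042   0.1506] yaw 2.624 tilt [-0.0122 -0.0016] j [-0.067  0.388 -0.129  1.066 -0.002  0.45 ] F [-0.21 -0.02 -2.08] T [-0.051  0.    -0.023] w 0.0389
```

View pics/w5.png

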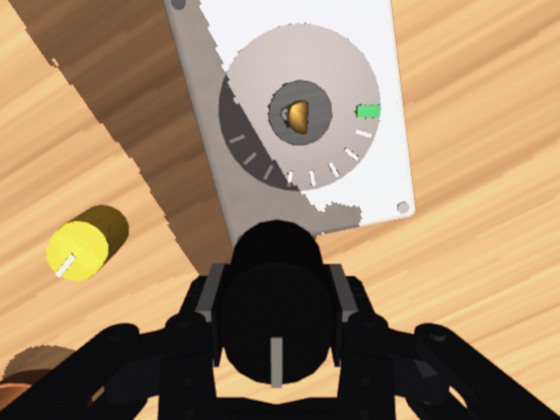

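```bash
python3 - <<'E'
from h import *
z=np.load('pics/w5.npz');cr=z['p'][70:160,255:390];cv2.imwrite('pics/w5z.png',cv2.resize(cr[:,:,::-1],None,fx=5.9,fy=5.9,interpolation=2))
E
python3 inh.py w5 .6111 -.0417 .1503 2.625
```

```text
top z 0.1801291587118274 toolx range [-25.70029238  23.99730763] y range [-17.59771668  21.65766574]
ptr x -27.48006130503252 -4.6317501450575955 y mean 2.044178478998615 slope [-0.01470177  1.80188231]
```

View pics/w5z.png

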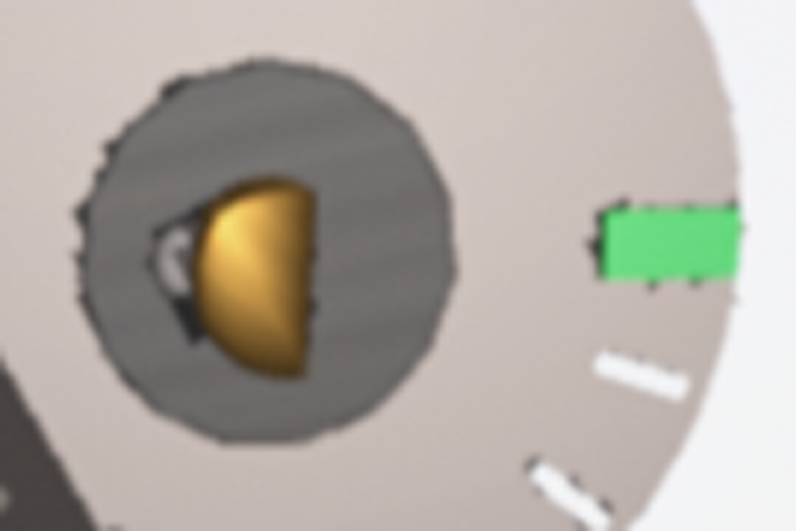

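```bash
cat > meas.py <<'E'
from h import *
z=np.load('pics/w5.npz');M={'K':z['K'],'world_to_cam':z['T']};T=z['T'];c=-T[:3,:3].T@T[:3,3]
def onz(u,v,h):
    a=unproj(u,v,.1,M);return c+(a-c)*(h-c[2])/(a[2]-c[2])
P={}
for n,x,y,h in [('e1',315,190,.101),('e2',305,377,.101),('L',197,270,.101),('green',670,244,.059),('bL',82,250,.067),('bR',456,250,.067),('bT',268,60,.067),('bB',268,442,.067)]:
    P[n]=onz(255+x/5.9,70+y/5.9,h);print(n,P[n].round(4))
e=P['e1']-P['e2'];a=np.arctan2(e[1],e[0]);print('edge len',np.linalg.norm(e),'knob yaw',a-np.pi,a)
m=(P['e1']+P['e2'])/2;nv=np.array([-np.sin(a-np.pi),np.cos(a-np.pi)]);ax=m[:2]-.002*nv;print('axis',ax,'boss',(P['bL']+P['bR'])/2,(P['bT']+P['bB'])/2)
g=P['green'][:2]-ax;print('mark',np.linalg.norm(g),np.arctan2(g[1],g[0]))
E
python3 meas.py
```

```text
e1 [0.5569 0.0089 0.101 ]
e2 [0.57   0.0009 0.101 ]
L [ 0.5577 -0.0028  0.101 ]
green [0.5822 0.0401 0.059 ]
bL [ 0.5528 -0.0122  0.067 ]
bR [0.571 0.02  0.067]
bT [0.5462 0.0123 0.067 ]
bB [ 0.5785 -0.0052  0.067 ]
edge len 0.015408017769601823 knob yaw -0.5459165576859899 2.595676095903803
axis [0.56240838 0.00319522] boss [0.5619152  0.00393307 0.067     ] [0.56236348 0.00358876 0.067     ]
mark 0.04185626258327984 1.076955356576526
```

```bash
python3 plan.py 0.5624 0.0032 0.14 2.612 6 -1
```

```text
step mm 11.201677147690768 deg -0.11760348354646809
-1.0 0.144 0.034 0.024 0.0007; -1.0 0.144 0.033 0.024 0.0007; -1.0 0.144 0.033 0.024 0.0007; -1.0 0.144 0.033 0.024 0.0007; -1.0 0.144 0.033 0.024 0.0007; -1.0 0.144 0.032 0.024 0.0007
```

```bash
python3 -m pendant '-1 0.1 0.03 0 0.001; -1 0.18 0.04 0.01 0.001; -1 0.19 0.04 0.02 0.001; -1 0.17 0.04 0.02 0.001; -1 0.12 0.03 0.02 0; -1 0.05 0.01 0.01 0; -1 0 0 0 0; -1 0 0 0 0';python3 st.py;python3 plan.py 0.5624 0.0032 0.13 2.612 2 -1
```

```text
time: 17.98
eef_pos: [0.5599, 0.0008, 0.1451]
tcp_rot: [-3.134, -0.01, 2.607]
force: [-0.2, 0.4, -0.4]
gripper_width: 0.0392
t 17.98 p [0.5599 0.0008 0.1451] yaw 2.607 tilt [-0.0124 -0.0018] j [ 0.003  0.298 -0.27   1.015 -0.002  0.537] F [-0.17  0.36 -0.42] T [-0.021  0.005  0.049] w 0.0392
step mm 7.738646771010515 deg 0.15477515319897722
-1.0 -0.006 0.022 0.101 -0.0009; -1.0 -0.006 0.022 0.101 -0.0009
```

```bash
python3 -m pendant '-1 -0.006 0.025 0.1 0; -1 -0.006 0.025 0.13 0; -1 -0.004 0.01 0.1 0; -1 0 0 0.04 0; -1 0 0 0 0; -1 0 0 0 0';python3 st.py;python3 plan.py 0.5624 0.0032 0.118 2.612 1 -1
```

```text
time: 18.48
eef_pos: [0.5647, 0.003, 0.1134]
tcp_rot: [-3.133, -0.009, 2.605]
force: [0.2, -0.6, -0.9]
gripper_width: 0.0391
t 18.48 p [0.5647 0.003  0.1134] yaw 2.605 tilt [-0.0121 -0.0023] j [ 0.007  0.332 -0.301  0.95  -0.002  0.543] F [ 0.19 -0.6  -0.94] T [-0.001 -0.052  0.021] w 0.0391
step mm 5.151721692439875 deg 0.40255988562289857
-1.0 0.028 -0.014 -0.061 -0.0022
```

```bash
python3 -m pendant '-1 0.025 -0.015 0 -0.002; -1 0 0 0 0; -1 0 0 0 0';python3 st.py; python3 -c "
from h import *
shot('wrist','w6');shot('scene','s6')"
```

```text
time: 18.73
eef_pos: [0.5623, 0.0028, 0.1131]
tcp_rot: [-3.133, -0.01, 2.612]
force: [0.4, 0.1, -1.5]
gripper_width: 0.0392
t 18.73 p [0.5623 0.0028 0.1131] yaw 2.612 tilt [-0.013  -0.0024] j [ 0.006  0.329 -0.306  0.949 -0.002  0.536] F [ 0.43  0.06 -1.46] T [ 0.016 -0.039 -0.012] w 0.0392
```

View pics/w6.png

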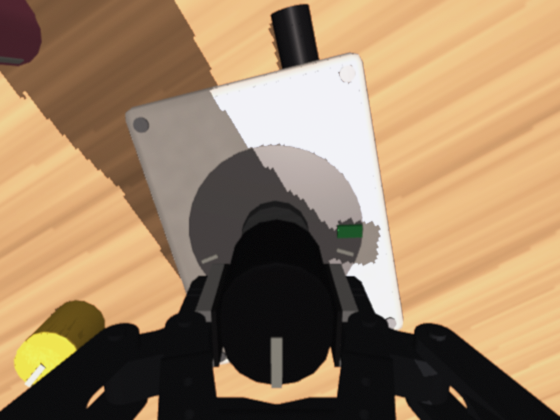

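Centred. Descend gently, a few mm at a time.

```bash
python3 -m pendant '-1 0 0 0.05 0; -1 0 0 0.05 0; -1 0 0 0.03 0; -1 0 0 0 0';python3 st.py
```

```text
time: 19.17
eef_pos: [0.5622, 0.0027, 0.1034]
tcp_rot: [-3.133, -0.009, 2.612]
force: [-0.5, 0.1, -1.6]
gripper_width: 0.0393
t 19.17 p [0.5622 0.0027 0.1034] yaw 2.612 tilt [-0.0121 -0.0025] j [ 0.006  0.336 -0.319  0.927 -0.002  0.536] F [-0.51  0.13 -1.62] T [-0.009  0.05  -0.019] w 0.0393
```

```bash
python3 -m pendant '-1 0 0 0.04 0; -1 0 0 0.03 0; -1 0 0 0 0';python3 st.py;python3 -m pendant '-1 0 0 0.03 0; -1 0 0 0.02 0; -1 0 0 0 0';python3 st.py
```

```text
time: 19.42
eef_pos: [0.5618, 0.0027, 0.0972]
tcp_rot: [-3.133, -0.01, 2.612]
force: [0.1, -0.3, -0.6]
gripper_width: 0.0392
t 19.42 p [0.5618 0.0027 0.0972] yaw 2.612 tilt [-0.0127 -0.0025] j [ 0.006  0.342 -0.327  0.914 -0.002  0.536] F [ 0.13 -0.3  -0.62] T [0.015 0.033 0.03 ] w 0.0392
time: 19.67
eef_pos: [0.5618, 0.0026, 0.0928]
tcp_rot: [-3.133, -0.01, 2.612]
force: [-1.0, 0.4, -0.8]
gripper_width: 0.0388
t 19.67 p [0.5618 0.0026 0.0928] yaw 2.612 tilt [-0.0129 -0.0026] j [ 0.006  0.346 -0.332  0.905 -0.003  0.536] F [-1.02  0.37 -0.76] T [-0.011  0.078  0.032] w 0.0388
```

```bash
python3 -m pendant '-1 0 0 0.03 0; -1 0 0 0.03 0; -1 0 0 0 0';python3 st.py;python3 -m pendant '-1 0 0 0.03 0; -1 0 0 0 0';python3 st.py
```

```text
time: 19.92
eef_pos: [0.5617, 0.0026, 0.0879]
tcp_rot: [-3.133, -0.01, 2.612]
force: [-0.8, -0.2, -0.2]
gripper_width: 0.039
t 19.92 p [0.5617 0.0026 0.0879] yaw 2.612 tilt [-0.0129 -0.0027] j [ 0.006  0.351 -0.338  0.895 -0.003  0.536] F [-0.85 -0.17 -0.16] T [-0.013  0.047  0.018] w 0.039
time: 20.08
eef_pos: [0.5615, 0.0021, 0.0854]
tcp_rot: [-3.132, -0.009, 2.611]
force: [-1.7, -1.4, 0.0]
gripper_width: 0.0393
t 20.08 p [0.5615 0.0021 0.0854] yaw 2.611 tilt [-0.0132 -0.0039] j [ 0.006  0.353 -0.341  0.89  -0.004  0.536] F [-1.68 -1.36  0.02] T [-0.319  0.227 -0.006] w 0.0393
```

```bash
python3 -m pendant '-1 0 0 0.025 0';python3 st.py;python3 -m pendant '-1 0 0 0.025 0';python3 st.py
```

```text
time: 20.17
eef_pos: [0.5616, 0.0016, 0.0839]
tcp_rot: [-3.131, -0.009, 2.611]
force: [-2.9, -3.0, 3.4]
gripper_width: 0.0393
t 20.17 p [0.5616 0.0016 0.0839] yaw 2.611 tilt [-0.0129 -0.005 ] j [ 0.006  0.354 -0.343  0.886 -0.005  0.536] F [-2.89 -3.03  3.42] T [-0.61   0.791  0.032] w 0.0393
time: 20.25
eef_pos: [0.5611, 0.0012, 0.0821]
tcp_rot: [-3.13, -0.009, 2.611]
force: [-2.0, -1.8, 3.1]
gripper_width: 0.039
t 20.25 p [0.5611 0.0012 0.0821] yaw 2.611 tilt [-0.0135 -0.0059] j [ 0.005  0.356 -0.346  0.883 -0.006  0.536] F [-2.   -1.79  3.14] T [-0.303  0.65  -0.029] w 0.039
```

```bash
python3 -m pendant '-1 0 0 0.02 0';python3 st.py;python3 -m pendant '-1 0 0 0.02 0';python3 st.py;python3 -m pendant '-1 0 0 0.02 0';python3 st.py
```

```text
time: 20.33
eef_pos: [0.561, 0.0012, 0.0805]
tcp_rot: [-3.13, -0.009, 2.611]
force: [-0.7, 0.2, 1.4]
gripper_width: 0.0387
t 20.33 p [0.561  0.0012 0.0805] yaw 2.611 tilt [-0.0135 -0.0057] j [ 0.005  0.357 -0.348  0.879 -0.006  0.536] F [-0.67  0.24  1.39] T [-0.065  0.314 -0.032] w 0.0387
time: 20.42
eef_pos: [0.5611, 0.0014, 0.0788]
tcp_rot: [-3.13, -0.009, 2.611]
force: [-0.5, 0.3, -1.6]
gripper_width: 0.0394
t 20.42 p [0.5611 0.0014 0.0788] yaw 2.611 tilt [-0.0133 -0.0051] j [ 0.005  0.359 -0.35   0.876 -0.005  0.536] F [-0.47  0.27 -1.63] T [0.007 0.    0.007] w 0.0394
time: 20.5
eef_pos: [0.5613, 0.0015, 0.0773]
tcp_rot: [-3.131, -0.009, 2.611]
force: [-3.5, -0.7, 8.1]
gripper_width: 0.039
t 20.5 p [0.5613 0.0015 0.0773] yaw 2.611 tilt [-0.0129 -0.0047] j [ 0.005  0.36  -0.351  0.872 -0.005  0.536] F [-3.52 -0.73  8.11] T [-0.174  0.611  0.028] w 0.039
```

```bash
python3 -m pendant '-1 0 0 0.007 0;-1 0 0 0 0';python3 st.py; python3 -c "
from h import *
shot('wrist','w7')"; python3 inh.py w7 .5613 .0015 .0773 2.611
```

```text
time: 20.67
eef_pos: [0.5613, 0.0015, 0.0775]
tcp_rot: [-3.131, -0.008, 2.611]
force: [-4.0, -1.7, 6.1]
gripper_width: 0.0395
t 20.67 p [0.5613 0.0015 0.0775] yaw 2.611 tilt [-0.0125 -0.0048] j [ 0.005  0.36  -0.351  0.872 -0.005  0.536] F [-3.97 -1.74  6.13] T [-0.246  0.688  0.035] w 0.0395
top z 0.10740883488085917 toolx range [-25.56161826  24.06500194] y range [-17.67414234  21.56205966]
ptr x -27.80023324866765 -4.3257654303201685 y mean 1.830254053262451 slope [-0.0118986   1.63104169]
```

View pics/w7.png

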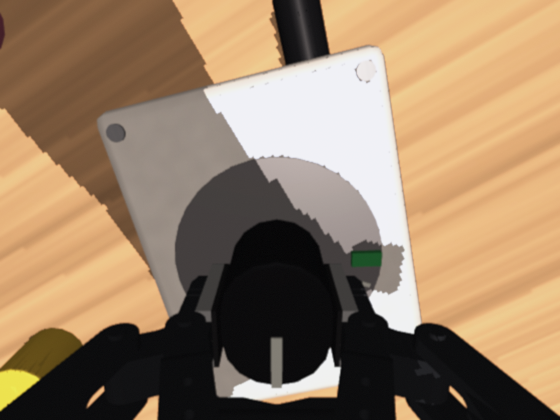

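```bash
python3 -m pendant '-1 0 0 0 -0.02; -1 0 0 0 -0.02; -1 0 0 0 -0.02; -1 0 0 0 -0.02';python3 st.py
```

```text
time: 21.05
eef_pos: [0.5616, 0.0027, 0.0779]
tcp_rot: [-3.136, -0.011, 2.872]
force: [-1.9, -0.5, 1.8]
gripper_width: 0.0393
t 21.05 p [0.5616 0.0027 0.0779] yaw 2.872 tilt [-0.0115 -0.0022] j [ 0.006  0.359 -0.351  0.872 -0.002  0.276] F [-1.91 -0.45  1.78] T [ 0.02  0.24 -0.17] w 0.0393
```

```bash
python3 -m pendant '-1 0 0 0 -0.025; -1 0 0 0 -0.025; -1 0 0 0 -0.025; -1 0 0 0 -0.025; -1 0 0 0 -0.025; -1 0 0 0 -0.025; -1 0 0 0 -0.025; -1 0 0 0 -0.025';python3 st.py
```

```text
time: 21.72
eef_pos: [0.5604, 0.0028, 0.0778]
tcp_rot: [3.139, -0.013, -2.756]
force: [-3.4, -0.8, 2.4]
gripper_width: 0.0389
t 21.72 p [0.5604 0.0028 0.0778] yaw -2.756 tilt [-0.0133 -0.0022] j [ 0.006  0.359 -0.352  0.873 -0.002 -0.379] F [-3.37 -0.82  2.39] T [-0.326  0.309 -0.334] w 0.0389
```

```bash
python3 -m pendant '-1 0 0 0 -0.025; -1 0 0 0 -0.025; -1 0 0 0 -0.025; -1 0 0 0 -0.025; -1 0 0 0 -0.025; -1 0 0 0 -0.025; -1 0 0 0 -0.02; -1 0 0 0 -0.01';python3 st.py; python3 -c "
from h import *
shot('wrist','w8')"
```

```text
time: 22.38
eef_pos: [0.5601, 0.0018, 0.0778]
tcp_rot: [3.133, -0.011, -2.165]
force: [-1.9, -0.9, 2.4]
gripper_width: 0.0389
t 22.38 p [0.5601 0.0018 0.0778] yaw -2.165 tilt [-0.0132 -0.0043] j [ 0.006  0.358 -0.353  0.873 -0.004 -0.971] F [-1.92 -0.93  2.43] T [-0.223  0.192 -0.287] w 0.0389
```

View pics/w8.png

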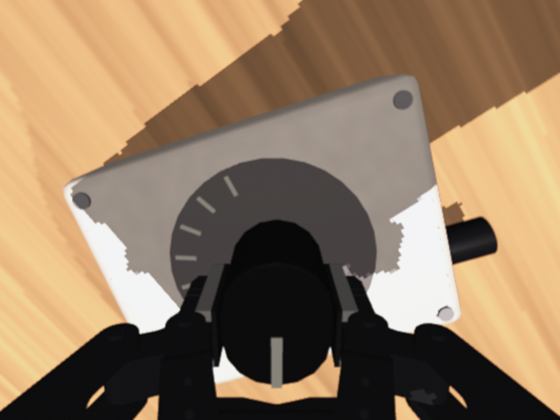

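```bash
python3 -m pendant '-1 0 0 0 -0.02; -1 0 0 0 -0.01; -1 0 0 0 0';python3 st.py
```

```text
time: 22.68
eef_pos: [0.5601, 0.0017, 0.0778]
tcp_rot: [3.132, -0.01, -2.07]
force: [-2.4, -1.4, 2.9]
gripper_width: 0.039
t 22.68 p [0.5601 0.0017 0.0778] yaw -2.07 tilt [-0.013  -0.0045] j [ 0.006  0.358 -0.354  0.872 -0.004 -1.066] F [-2.37 -1.38  2.89] T [-0.198  0.147 -0.266] w 0.039
```

```bash
python3 -m pendant '0.1 0 0 0 0; 0.4 0 0 0 0; 0.7 0 0 0 0; 0.7 0 0 0 0;0.7 0 0 -0.05 0; 0.7 0 0 -0.15 0; 0.7 0 0 -0.25 0; 0.7 0 0 -0.25 0';python3 st.py; python3 -m pendant '0.7 -0.15 0 -0.3 0;0.7 -0.3 0 -0.3 0; 0.7 -0.3 0 -0.2 0; 0.7 -0.2 0 -0.1 0;0.7 0 0 0 0;0.7 0 0 0 0'; python3 -c "
from h import *
shot('wrist','w9');shot('top','t9')
for t in ['knob_center','set_mark']:
  for r in bot.mark_of('wrist',t): print(t,np.round(r['at'],4),round(r['score'],2))
"; python3 st.py
```

```text
time: 23.35
eef_pos: [0.5591, 0.0031, 0.1291]
tcp_rot: [3.127, -0.011, -2.073]
force: [-0.8, -0.2, -0.5]
gripper_width: 0.0725
t 23.35 p [0.5591 0.0031 0.1291] yaw -2.073 tilt [-0.0183 -0.0023] j [ 0.007  0.314 -0.287  0.988 -0.002 -1.061] F [-0.82 -0.21 -0.47] T [-0.    -0.06   0.074] w 0.0725
time: 23.85
eef_pos: [0.5985, 0.0677, 0.2102]
tcp_rot: [3.136, -0.004, -2.076]
force: [-0.8, -0.3, -0.1]
gripper_width: 0.0723
knob_center [0.5578 0.0045 0.0905] 0.74
set_mark [0.5834 0.0427 0.0635] 0.5
t 24.05 p [0.597  0.0666 0.2083] yaw -2.078 tilt [-0.0105 -0.0014] j [ 0.111  0.334 -0.072  1.176 -0.    -0.952] F [-1.17 -0.04  0.53] T [ 0.025  0.034 -0.004] w 0.0725
```

View pics/w9.png

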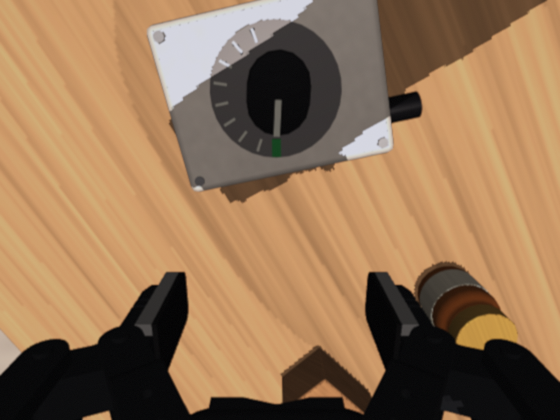

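```bash
python3 knob.py w9 278 95 0.109 48; python3 - <<'E'
from h import *
z=np.load('pics/w9.npz');M={'K':z['K'],'world_to_cam':z['T']};T=z['T'];c=-T[:3,:3].T@T[:3,3]
p=z['p'].astype(int);d=z['d']
def onz(u,v,h):
    a=unproj(u,v,.1,M);return c+(a-c)*(h-c[2])/(a[2]-c[2])
g=(p[:,:,1]>p[:,:,0]+25)&(p[:,:,1]>p[:,:,2]+15);g[:130]=0;g[165:]=0;g[:,:255]=0;g[:,300:]=0
v,u=np.nonzero(g);print(len(v),u.mean(),v.mean());G=onz(u.mean(),v.mean(),.059);print('green',G)
for ax in [(.5624,.0032)]:
    print(np.arctan2(G[1]-ax[1],G[0]-ax[0]),np.hypot(G[1]-ax[1],G[0]-ax[0]))
hs=[unproj(x,y,d[y,x],M)[2] for y in range(75,95) for x in range(262,272)];print('top z',np.median(hs),np.percentile(hs,[5,95]))
E
```

```text
top 4514 mean [0.5609 0.0042] rect ((561.1080932617188, 5.117847442626953), (51.71043014526367, 39.48936462402344), 59.66312026977539) pca ang 1.019 mod pi -2.122
ptr 222 mean [0.5692 0.0174] rect ((569.2040405273438, 17.41177749633789), (22.232519149780273, 3.800971746444702), 60.93097686767578) pca ang 1.022 mod pi -2.12
154 276.012987012987 147.28571428571428
green [0.58217863 0.04011543 0.059     ]
1.0789344061585378 0.04188010536337703
top z 0.10790216814411913 [0.1067692  0.10895498]
```

View pics/w9k.png

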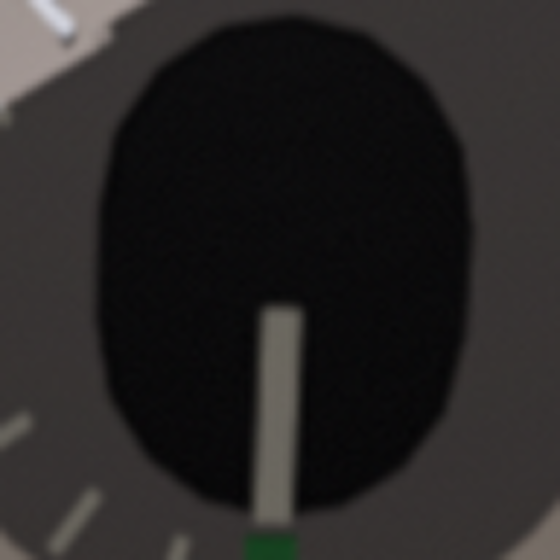

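```bash
python3 - <<'E'
from h import *
z=np.load('pics/w9.npz');M={'K':z['K'],'world_to_cam':z['T']};T=z['T'];c=-T[:3,:3].T@T[:3,3]
def onz(u,v,h):
    a=unproj(u,v,.1,M);return c+(a-c)*(h-c[2])/(a[2]-c[2])
f=lambda x,y:onz(230+x/5.833-.4,47+y/5.833-.4,.109)
A,B=f(282,306),f(273,525);e=B-A;a=np.arctan2(e[1],e[0]);print(A,B,np.linalg.norm(e),a)
for P in (A,B): print('tip->axis dist',(np.array([.5624,.0032])-P[:2])@[np.cos(a),np.sin(a)],'perp',(np.array([.5624,.0032])-P[:2])@[-np.sin(a),np.cos(a)])
# sides
for q in [((98,235),(112,385)),((470,235),(455,345))]:
    A2,B2=f(*q[0]),f(*q[1]);e=B2-A2;print(np.arctan2(e[1],e[0]))
# weighted subpixel pointer centreline
p=z['p'].astype(float).sum(2);C=[]
for v in range(101,135):
    r=p[v,266:290]-40;r[r<40]=0
    if r.sum()>0:C.append(onz(266+(r*np.arange(24)).sum()/r.sum(),v,.109)[:2])
C=np.array(C);m=C.mean(0);_,_,V=np.linalg.svd(C-m);print('fit',np.arctan2(*V[0][::-1]),C[0],C[-1])
E
```

```text
[0.563043   0.00747612 0.109     ] [0.57510385 0.02728871 0.109     ] 0.023194888155617772 1.0239702294272288
tip->axis dist -0.003986917430771542 perp -0.0016742501022734037
tip->axis dist -0.02718180558638932 perp -0.001674250102273405
1.1386560925551898
0.9503871442448464
fit 1.0187236694812758 [0.56373598 0.00842265] [0.57423503 0.02587961]
```

```bash
python3 plan.py 0.5605 0.003 0.13 -2.075 7 0.7
```

```text
step mm 15.321897449938502 deg 0.024136063393909824
0.7 0.140 0.002 0.149 -0.0001; 0.7 0.140 0.002 0.149 -0.0001; 0.7 0.140 0.002 0.149 -0.0001; 0.7 0.140 0.002 0.149 -0.0001; 0.7 0.140 0.002 0.149 -0.0001; 0.7 0.140 0.002 0.149 -0.0001; 0.7 0.140 0.002 0.149 -0.0001
```

```bash
python3 -m pendant '0.7 0.1 0 0.08 0; 0.7 0.17 0 0.15 0; 0.7 0.2 0 0.17 0; 0.7 0.2 0 0.17 0; 0.7 0.14 0 0.12 0; 0.7 0.07 0 0.08 0; 0.7 0 0 0 0; 0.7 0 0 0 0';python3 st.py;python3 plan.py 0.5605 0.003 0.079 -2.07 5 0.7
```

```text
time: 24.72
eef_pos: [0.5543, 0.0, 0.1416]
tcp_rot: [3.124, -0.013, -2.084]
force: [0.2, 0.5, -0.1]
gripper_width: 0.0725
t 24.72 p [0.5543 0.     0.1416] yaw -2.084 tilt [-0.0219 -0.0029] j [ 0.002  0.299 -0.277  1.016 -0.003 -1.056] F [ 0.24  0.49 -0.1 ] T [ 0.023 -0.024  0.025] w 0.0725
step mm 12.599112282335863 deg 0.15702843283920748
0.7 -0.015 -0.010 0.167 -0.0009; 0.7 -0.015 -0.010 0.167 -0.0009; 0.7 -0.015 -0.010 0.167 -0.0009; 0.7 -0.015 -0.011 0.167 -0.0009; 0.7 -0.015 -0.011 0.167 -0.0009
```

```bash
python3 -m pendant '0.7 -0.02 -0.013 0.1 -0.001; 0.7 -0.02 -0.013 0.18 -0.001; 0.7 -0.015 -0.01 0.2 -0.001; 0.7 -0.015 -0.01 0.17 -0.001; 0.7 -0.01 -0.01 0.1 0;0.7 0 0 0.05 0; 0.7 0 0 0 0';python3 st.py;python3 plan.py 0.5605 0.003 0.079 -2.07 1 0.7
```

```text
time: 25.3
eef_pos: [0.5648, 0.0057, 0.0802]
tcp_rot: [3.129, -0.009, -2.067]
force: [0.1, 0.4, 0.1]
gripper_width: 0.0727
t 25.3 p [0.5648 0.0057 0.0802] yaw -2.067 tilt [-0.0149 -0.0018] j [ 0.011  0.365 -0.337  0.884 -0.002 -1.063] F [0.1  0.38 0.08] T [0.091 0.03  0.006] w 0.0727
step mm 5.185451570493344 deg -0.1444113221817192
0.7 0.059 0.033 0.016 0.0008
```

```bash
python3 -m pendant '0.7 0.045 0.03 0 0; 0.7 0 0 0 0; 0.7 0 0 0 0';python3 st.py;python3 -m pendant '0 0 0 0 0; -0.5 0 0 0 0; -1 0 0 0 0; -1 0 0 0 0; -1 0 0 0 0' 50;python3 st.py
```

```text
time: 25.55
eef_pos: [0.5618, 0.0041, 0.0813]
tcp_rot: [3.131, -0.008, -2.067]
force: [-0.4, 0.5, 0.3]
gripper_width: 0.0727
t 25.55 p [0.5618 0.0041 0.0813] yaw -2.067 tilt [-0.0135 -0.0018] j [ 0.008  0.358 -0.345  0.882 -0.002 -1.066] F [-0.43  0.48  0.32] T [ 0.009  0.021 -0.053] w 0.0727
time: 25.97
eef_pos: [0.5618, 0.0044, 0.0838]
tcp_rot: [3.131, -0.006, -2.068]
force: [0.2, -0.2, -4.2]
gripper_width: 0.0394
t 25.97 p [0.5618 0.0044 0.0838] yaw -2.068 tilt [-0.012  -0.0005] j [ 0.008  0.354 -0.344  0.885 -0.    -1.066] F [ 0.23 -0.18 -4.19] T [ 0.005 -0.289 -0.124] w 0.0394
```

```bash
python3 -m pendant '-1 0 0 0.015 -0.015; -1 0 0 0.01 -0.015';python3 st.py
```

```text
time: 26.13
eef_pos: [0.5616, 0.0045, 0.0829]
tcp_rot: [3.131, -0.005, -1.972]
force: [-4.6, 0.6, 8.7]
gripper_width: 0.0395
t 26.13 p [0.5616 0.0045 0.0829] yaw -1.972 tilt [-0.0118 -0.0003] j [ 0.008  0.355 -0.345  0.883 -0.    -1.161] F [-4.6   0.61  8.68] T [ 0.014  0.71  -0.338] w 0.0395
```

```bash
python3 -m pendant '-1 0 0 -0.003 0.014; -1 0 0 0 0.008; -1 0 0 0 0';python3 st.py
```

```text
time: 26.38
eef_pos: [0.5617, 0.0046, 0.0838]
tcp_rot: [3.132, -0.005, -2.042]
force: [-1.4, 0.1, -0.2]
gripper_width: 0.0397
t 26.38 p [0.5617 0.0046 0.0838] yaw -2.042 tilt [-0.0111  0.0001] j [ 0.008  0.353 -0.345  0.884  0.    -1.092] F [-1.43  0.11 -0.18] T [ 0.067 -0.048  0.012] w 0.0397
```

```bash
python3 -m pendant '-0.1 0 0 0 0; 0.4 0 0 0 0; 0.7 0 0 0 0; 0.7 0 0 0 0;0.7 0 0 -0.05 0; 0.7 0 0 -0.15 0; 0.7 0 0 -0.25 0; 0.7 0 0 -0.25 0'; python3 -m pendant '0.7 -0.15 0 -0.3 0;0.7 -0.3 0 -0.3 0; 0.7 -0.3 0 -0.2 0; 0.7 -0.2 0 -0.1 0;0.7 0 0 0 0;0.7 0 0 0 0'; python3 -c "
from h import *
shot('wrist','w10');shot('scene','s10')"; python3 st.py
```

```text
time: 27.05
eef_pos: [0.5595, 0.0043, 0.1349]
tcp_rot: [3.125, -0.009, -2.04]
force: [1.2, 0.3, -1.0]
gripper_width: 0.0723
time: 27.55
eef_pos: [0.5968, 0.0696, 0.2162]
tcp_rot: [3.135, -0.003, -2.042]
force: [0.1, -0.3, -0.4]
gripper_width: 0.0727
t 27.65 p [0.5962 0.0689 0.2153] yaw -2.043 tilt [-0.0087  0.    ] j [ 1.150e-01  3.280e-01 -6.400e-02  1.188e+00  1.000e-03 -9.840e-01] F [-0.01 -0.78  0.16] T [0.051 0.021 0.029] w 0.0727
```

View pics/w10.png

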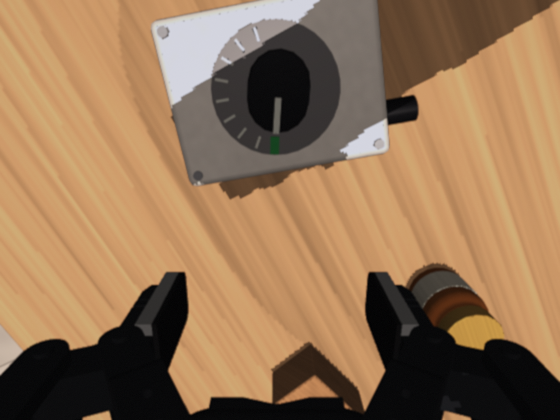

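View pics/s10.png

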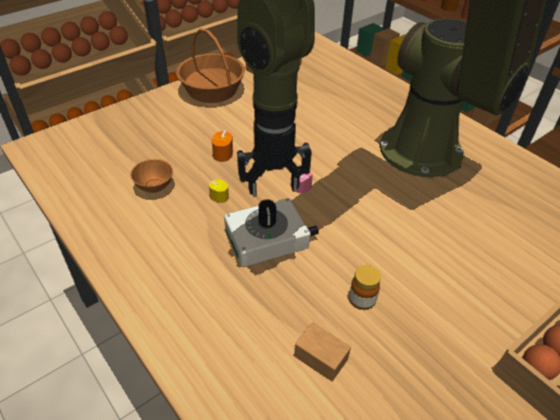

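```bash
cat > fin.py <<'E'
from h import *
import sys
for n in sys.argv[1:]:
    z=np.load(f'pics/{n}.npz');M={'K':z['K'],'world_to_cam':z['T']};T=z['T'];c=-T[:3,:3].T@T[:3,3]
    def onz(u,v,h):
        a=unproj(u,v,.1,M);return c+(a-c)*(h-c[2])/(a[2]-c[2])
    p=z['p'].astype(float).sum(2);C=[];d=z['d']
    for v in range(101,131):
        r=p[v,264:292]-40;r[r<40]=0
        if r.sum()>0:C.append(onz(264+(r*np.arange(28)).sum()/r.sum(),v,.109)[:2])
    C=np.array(C);m=C.mean(0);_,_,V=np.linalg.svd(C-m);a=np.arctan2(*(V[0]*np.sign(V[0][1]))[::-1])
    q=z['p'].astype(int);g=(q[:,:,1]>q[:,:,0]+25)&(q[:,:,1]>q[:,:,2]+15);g[:128]=0;g[165:]=0;g[:,:255]=0;g[:,300:]=0
    v,u=np.nonzero(g);G=onz(u.mean(),v.mean(),.059)[:2]
    w=(G-m)@[-np.sin(a),np.cos(a)]
    hs=[unproj(x,y,d[y,x],M)[2] for y in range(75,95) for x in range(262,272)]
    # dial panel / green patch orientation
    gp=np.array([onz(x,y,.059)[:2] for x,y in zip(u,v)]);e,W=np.linalg.eigh(np.cov((gp-gp.mean(0)).T));ga=np.arctan2(*(W[:,1]*np.sign(W[1,1]))[::-1])
    print(n,'ptr dir',a,'green',G,'dir from axis',np.arctan2(G[1]-.0032,G[0]-.5624),'green patch axis',ga,'green off ptr line mm',w*1e3,'topz',np.median(hs))
E
python3 fin.py w9 w10
```

```text
w9 ptr dir 1.0192783637505314 green [0.58217863 0.04011543] dir from axis 1.0789344061585378 green patch axis 1.0701641125779064 green off ptr line mm 0.8555182903458598 topz 0.10790216814411913
w10 ptr dir 1.0475934835615182 green [0.58207147 0.04024568] dir from axis 1.0826528153267583 green patch axis 1.0867961769569192 green off ptr line mm 0.0050579539190396886 topz 0.10780719123124828
```

```bash
python3 -c "
from plant import bot
print(bot.hand_in())"
```

```text
the job is handed in; nothing more can be done
None
```

The smaller black knob is back on the D-shaft, pressed fully home and turned to the green mark. I let go of it, backed the arm away and handed the job in at about 28 s of the 67 s allowed.

**Fit:** The flat engaged at the first try. The press reached the boss with readings of at most about 8 N at each step. The final picture put the knob's top at 108 mm. The same depth readings were about 1 mm low when I held the knob at a known height, so this fits the expected 109 mm.

**Pointing:** After the first release the pointer was about 0.06 rad short of the mark, so I regripped the knob and corrected it, with up to 8.7 N downward. The last two checks disagree slightly:
- By direction, the pointer stands at 1.05 rad and the mark at 1.08 rad, about 0.03 rad short.
- The pointer line extended passes through the middle of the green mark, within about 0.1 mm.

I took that as close enough and did not touch it again. The bore is loose on the shaft, so the knob may sit slightly off-centre, which could explain the difference.

**Other points:**
- Early on I ran the last joint to its range limit, which tilted the tool by about 0.07 rad. I removed the tilt before grasping, which cost about 8 s.
- While the fingers closed for the regrip, the arm briefly pulled up on the knob with about 4 N. Pressing down afterwards showed it still seated.
- In the final scene picture the jar, carton and bowl look unmoved. I did not measure them.

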